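Garlic into the rail pan with a bench scoop

ROBOT

A 6-joint arm with a two-finger parallel gripper is mounted at the origin on a cart in front of the work surface, level with it; the furniture and walls round the work are solid. World frame = base frame: x ahead of the robot, y to its left, z up, the work surface at z = 0. Lengths are in m, angles in rad, forces in N, time in s.
With the tool pointing down it reaches from about 0.25 to 0.85 m from the base axis. Payload 12.5 kg.
Tool frame: the origin (TCP) lies midway between the tips of the shut fingers; the grasp point (between the pads) lies 19 mm behind it; z points along the fingers, y is the line along which they close (so a half turn about z gives the same grasp; the last joint's range is limited). The gripper opens to 93 mm and grips with 3 to 60 N. Pads are 15 mm wide; open, the fingers measure 128 mm over their backs; the gripper's body (75 mm by 188 mm) begins 65 mm behind the grasp point.
Start: joints at [1.102, 0.351, 1.652, -0, 1.139, -0.085], TCP at [0.206, 0.51, 0.219] pointing down, gripper open.
Joint ranges: [-2.75, 2.75], [-0.79, 2.1], [0.01, 2.65], [-1.57, 4.71], [0.07, 3.14], [-2.87, 2.87]. Speed limits (rad/s): [2.22, 2.22, 2.79, 3.14, 3.14, 3.14].

INTERFACE

Orientations are given as a unit quaternion [x, y, z, w].
In Python, from plant import sensors, viewer, ticket gives the robot as it stands.
- The arm moves only by the tool send_rows, never from a script. Its argument "motion" is a list of rows, each a list of 3 entries, a list of its own where there are three numbers: the turn, a rotation vector about the tool's x, y, z in degrees, then the shift along the tool's x, y, z in m, then the closure in counts, from 0 (fully open) to 255 (shut). A call has 1 to 8 rows; each row shifts and turns the commanded pose from where the row before left it, along the tool's axes as they then stand; what a row does not reach is not made up. A row lasts 1/10 s, in which the tool goes at most 50 mm and 8.59 degrees, less where a joint would pass 70% of its speed; a pose out of reach is approached as far as the arm can. A call is refused whole if a number of a shift passes 0.05 or a number of a turn 8.59, either way. A call with a gripper value outside its range is refused whole. The fingers move at their own pace and stop on an object; "grip_force" is the grip in N (left out, the last holds). Time passes only in rows, so rows that do not move let the fingers close. It gives the time, the measured TCP pose, the force, the opening and the grip force at its end, in the units of the state.
- sensors.sense(): the state, without advancing time (a new reading comes with each control period).
- viewer.get_image(name): name is "scene" or "top"; returns the picture (420x560x3 uint8, red, green, blue); there is no depth.
- viewer.calibration(name): a dict with "camera_matrix" (3x3 intrinsics, pixels), "view" (4x4, takes a point from world to camera coordinates). Camera axes: x right, y down, z forward; pixel columns grow to the right and rows downward; lengths in m; the calibration is good to about 2 mm. A picture is of the moment at which its call begins. calibration takes no time and is no camera call.
- ticket.job_done(): hands the job in; it is judged then, once.
The state is a dict: "clock": time; "qpos": joint angles; "qvel": joint speeds; "effort": joint torques, N m; "tcp_pos": TCP position; "orientation": TCP orientation; "force": force on the tool from outside, world axes, zero at the start; "ft_torque": the same for the moment, N m; "opening": opening from 0.0 (shut) to 1.0 (fully open); "finger_force": force on a finger pad.
Only numpy, scipy, OpenCV 4.12 (cv2) and the standard library are available. Lean on these libraries where they do the work, as an engineer would, in place of code of your own. Each camera call takes 0.05 s, during which the arm holds its last target. There are 200 camera calls.

TASK

Swing the clamp lever open, slide the steel pan along its rail until its brass pointer is at the brass mark, and swing the lever fully back to clamp it. Then put all the garlic bulbs on the flat bench scoop, carry them together on it, level, over to the pan and tip them in. Set the empty scoop flat back on its mat; if a bulb goes astray, fetch it so that all end up in the pan, keep the scoop level except over the pan, never slide the pan while it is clamped, and leave the other things standing where they are.

Things in the scene. Friction and masses are not known exactly. Their poses are not given: they have to be found in the camera images.
- pan_in (a point): Centre of the inner floor of the open steel pan on the sliding carriage; inside 302 mm (x) by 167 mm (y), rim 58 mm above this floor and 83 mm above the worktop, walls 4 mm with a lip 5 mm outward. x = the pan's long way, away from the robot; y = slide direction, to the robot's left; z up. To the pan's right (-y) the carriage goes on 100 mm as a low apron, 21 mm above the worktop.
- carriage (a joint): Place of the carriage (with pan, pull plate, lever, pointer) on its rail, m: 0 at the right stop, 0.11 at the left stop, growing along pan_in's y. About 6 to 12 N slide it, clamped or not: the clamp is not felt, but sliding it clamped is forbidden.
- pull_plate (a point): Centre of the graspable part of the black upright plate on the apron by which the carriage is pulled: 12 mm thick along y (slide direction), 44 mm wide along x, top 26 mm above this point (76 mm above the worktop). Axes as pan_in. It is 145 mm to the right (-y) of the pan's centre and 120 mm toward the robot (-x).
- clamp (a joint): Clamp lever angle, rad: 0 = clamped (lever points along pan_in's -x, toward the robot), 1.4 = open, at its stop (lever points right, along -y). It turns counter-clockwise seen from above as it opens and stays where it is left; 0.08 N m turns it. Below 0.2 counts as clamped, above 1.1 as open.
- clamp_pivot (a point): On the upright axis of the clamp lever, at half the height of its bar; fixed on the carriage, axes as pan_in. It lies 145 mm to the right (-y) of the pan's centre and 20 mm away from the robot (+x).
- clamp_tip (a point): Point on the black lever bar 75 mm from the pivot, at half its height (56 mm above the worktop); the bar ends 15 mm beyond it, is 12 mm wide and 30 mm tall (41 to 71 mm above the worktop). At 0 rad the bar is parallel to the pan's side wall with 51 mm free between them.
- pointer (a point): Tip of the small brass pointer in the middle of the carriage's front edge (robot's side), below the pan.
- mark_pt (a point): The brass mark, a small brass tab with a round knob on the thin front rail, not to be moved; the pointer is at the mark when the two points coincide (they differ only along the slide direction).
- scoop_bed (a point): Centre of the upper face of the flat bed of the aluminium bench scoop; bed 116 mm (x) by 250 mm (y) by 4 mm; side walls 24 mm, back wall 26 mm high from the underside, 4 mm thick; open mouth at -x, grip at +x, z up. It weighs about 160 g. Four bulbs fit side by side in a row along y, 60 mm apart.
- scoop_grip (a point): Centre of the scoop's grip, a black upright plate behind its back wall: 12 mm thick along the scoop's x, 60 mm wide along y, 50 mm tall (22 mm up and 28 mm down from this point); 84 mm behind the bed's centre (+x), 48 mm above the scoop's underside. Axes as scoop_bed.
- scoop_lip (a point): Middle of the edge of the scoop's open mouth, 58 mm in front (-x) of the bed's centre. Axes as scoop_bed.
- mat: The scoop's thin grey rubber mat, 190 mm (x) by 290 mm (y) by 4 mm, fixed on the worktop; origin at the centre of its underside. The scoop stands on it with the same axes (mouth toward the mat's -x), bed centre about 16 mm toward -x from the mat's centre.
- garlic1_c (a point): Centre of a garlic bulb, a 56 mm round whitish bulb weighing about 34 g, 28 mm above what it stands on; it can roll. Two to four of the four bulbs are present.
- garlic2_c (a point): Centre of a garlic bulb, a 56 mm round whitish bulb weighing about 34 g, 28 mm above what it stands on; it can roll. Two to four of the four bulbs are present.
- garlic3_c (a point): Centre of a garlic bulb, a 56 mm round whitish bulb weighing about 34 g, 28 mm above what it stands on; it can roll. Two to four of the four bulbs are present.
- garlic4_c (a point): Centre of a garlic bulb, a 56 mm round whitish bulb weighing about 34 g, 28 mm above what it stands on; it can roll. Two to four of the four bulbs are present.
- cupboard_knob (a point): Round end of the fixed wooden knob of the cupboard door behind the worktop, 42 mm across, its centre 239 mm above the worktop; keep hand and arm clear of it.
- onion: Red onion, 82 mm across and high, origin under its centre; not to be disturbed.
- salt: Glass salt shaker, 44 mm across, 90 mm high, origin under its centre; not to be disturbed.
- spice_pot: Spice jar with yellow cap, 42 mm across, 96 mm high, origin under its centre; not to be disturbed.
- tuna: Low round tin, 86 mm across, 40 mm high, origin under its centre; not to be disturbed.
- mustard: Glass jar with black lid, 65 mm across, 94 mm high, origin under its centre; not to be disturbed.

How it is judged:
By the outcome, as a careful person would: the job done as asked, in the order asked, and still so for the second after the job is handed in, with the robot touching nothing.
Of garlic1, garlic2, garlic3, garlic4 only 2 to 4 are there at a start; the rules pass over those that are not, and their reading is None.
At some moment in a run one of garlic1, garlic2, garlic3, garlic4 may be knocked a few centimetres aside while the robot is not near it.
It also fails if it takes over 210 s, if anything falls off the work surface, if the arm or the gripper's body presses on something with over 40 N, if the wrist force passes 120 N, or if a joint passes its speed limit or range.

## Working session

There is one attempt and no reset: what is moved stays moved. The work goes in short steps, Python scripts to look and compute and a tool call to move; the robot and the scene stay as the last step left them, time stands still between calls to the robot, and variables do not carry over. Pictures are saved under pics/ and viewed, at most 14 in all, crops included, and the job is handed in when it is done.

Besides the shell and the picture viewer there is one more tool, called in YAML: its name, and indented under it one key for each argument. send_rows: Moves the arm, as the interface text tells. Its arguments: {"type":"object","properties":{"motion":{"type":"array"},"grip_force":{"type":"number"}},"required":["motion"]}

```bash
ls; mkdir -p pics
python3 - <<'E'
from plant import sensors, viewer, ticket
import cv2,numpy as np
for n in("scene","top"):
    im=viewer.get_image(n); cv2.imwrite(f"pics/{n}0.png",im[:,:,::-1]); 
    c=viewer.calibration(n); print(n,np.round(c["camera_matrix"],1).tolist(),np.round(c["view"],4).tolist())
print(sensors.sense())
E
```

```text
pics
scene [[510.4, 0.0, 275.9], [0.0, 510.4, 197.3], [0.0, 0.0, 1.0]] [[0.4696, -0.8827, 0.0168, -0.3458], [-0.6077, -0.3369, -0.7191, 0.3665], [0.6405, 0.3275, -0.6947, 1.3258], [0.0, 0.0, 0.0, 1.0]]
top [[383.6, 0.0, 274.6], [0.0, 383.6, 210.5], [0.0, 0.0, 1.0]] [[-0.007, -0.9981, 0.062, -0.1146], [-0.9838, -0.0042, -0.1791, 0.5025], [0.179, -0.0622, -0.9819, 1.479], [0.0, 0.0, 0.0, 1.0]]
{'clock': 0.1, 'qpos': array([ 1.10237892e+00,  3.51208122e-01,  1.65234140e+00, -2.43837166e-05,
        1.13909724e+00, -8.46099406e-02]), 'qvel': array([-0.00105267, -0.00081269, -0.00127473, -0.00074521, -0.00331381,
       -0.00079263]), 'effort': array([ 3.47504456e-04, -4.98025525e+01, -2.85704952e+01,  7.00059836e-02,
        2.39072746e-02, -3.08632411e-05]), 'tcp_pos': array([0.20579928, 0.50971898, 0.21814825]), 'orientation': array([ 1.90722986e-01,  9.81643757e-01, -5.10056918e-04, -1.33237946e-04]), 'force': array([ 0.0892872 ,  0.48288956, -0.16616806]), 'ft_torque': array([ 0.01614668, -0.00635585,  0.00755835]), 'finger_force': 0.0, 'opening': 0.9985165628245151}
```

View pics/top0.png

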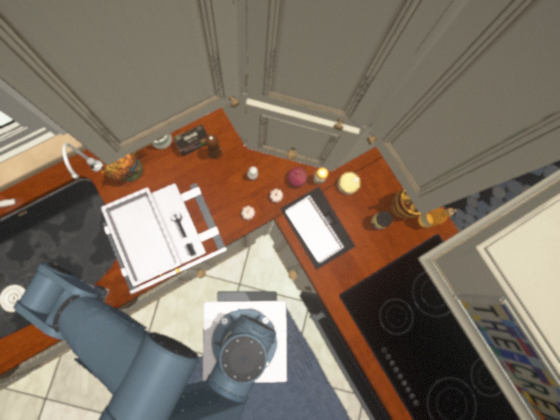

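View pics/scene0.png

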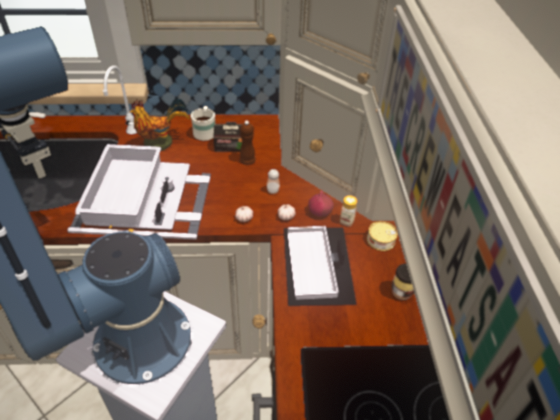

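The top view shows the pan around (150,235), the lever around (178,225) and the plate around (193,250). The bulbs are at (248,212) and (276,196), and the scoop is at (314,230) on its mat. I'll enlarge both views.

Run:
```python
import cv2
a=cv2.imread("pics/top0.png")[165:295,95:255]; cv2.imwrite("pics/c1.png",cv2.resize(a,None,fx=4.6,fy=4.6,interpolation=cv2.INTER_CUBIC))
a=cv2.imread("pics/top0.png")[155:275,235:395]; cv2.imwrite("pics/c2.png",cv2.resize(a,None,fx=5,fy=5,interpolation=cv2.INTER_CUBIC))
a=cv2.imread("pics/scene0.png")[140:310,65:265]; cv2.imwrite("pics/c3.png",cv2.resize(a,None,fx=3.5,fy=3.5,interpolation=cv2.INTER_CUBIC))
```

```text
(no output)
```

View pics/c1.png

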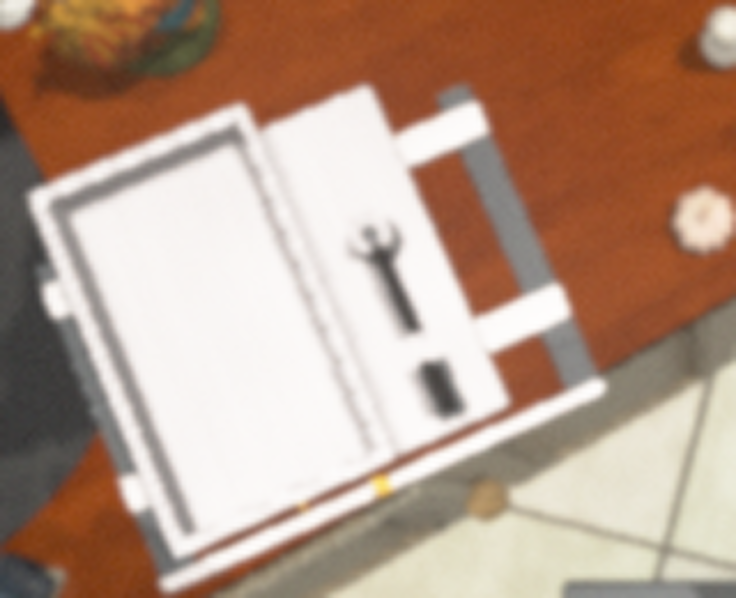

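View pics/c2.png

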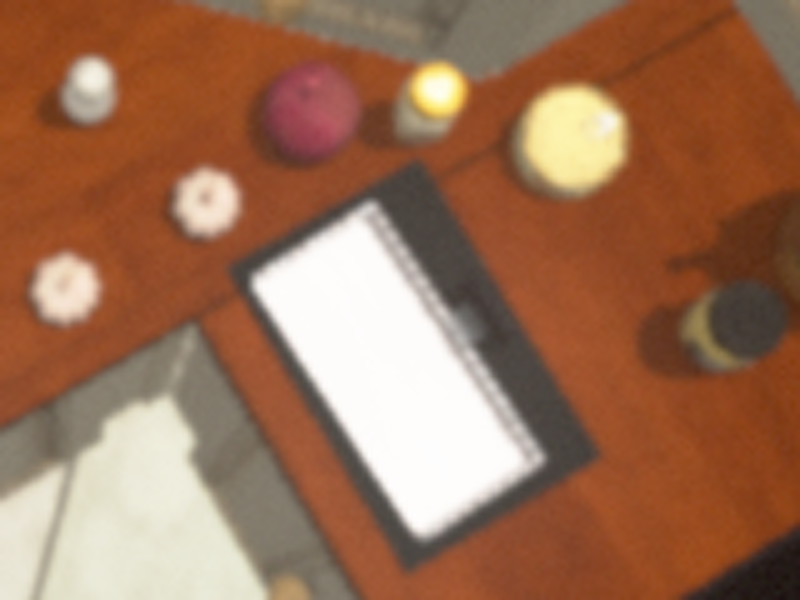

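View pics/c3.png

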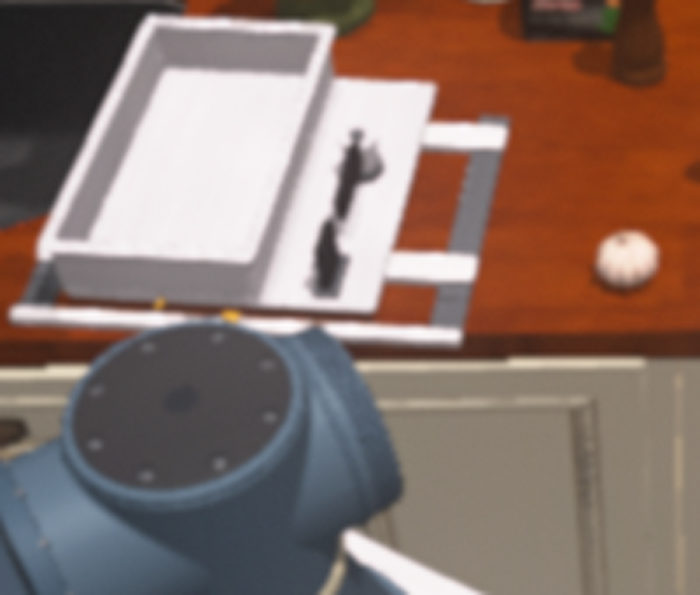

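Top: pointer near (161,275) and mark near (178,271), so the carriage must move to the right (-y). The lever is clamped at present. Two bulbs are present. Scoop grip at (328,220) on the far side from the pan. Measuring now.

```bash
cat > h.py <<'E'
import cv2,numpy as np
from plant import sensors,viewer,ticket
from scipy.spatial.transform import Rotation as R
C={n:viewer.calibration(n) for n in("scene","top")}
def ray(n,p):
    V=np.array(C[n]["view"]);K=np.array(C[n]["camera_matrix"])
    o=-V[:3,:3].T@V[:3,3]; d=V[:3,:3].T@np.linalg.inv(K)@[p[0],p[1],1]
    return o,d/np.linalg.norm(d)
def onz(n,p,z):
    o,d=ray(n,p); return o+d*(z-o[2])/d[2]
def tri(pt,ps):
    A=np.zeros((3,3));b=np.zeros(3)
    for n,p in(("top",pt),("scene",ps)):
        o,d=ray(n,p);M=np.eye(3)-np.outer(d,d);A+=M;b+=M@o
    return np.linalg.solve(A,b)
def proj(n,X):
    V=np.array(C[n]["view"]);K=np.array(C[n]["camera_matrix"])
    c=K@(V[:3,:3]@np.asarray(X)+V[:3,3]); return c[:2]/c[2]
def blobs(im,f,box,amin=3):
    x0,y0,x1,y1=box; s=im[y0:y1,x0:x1]; hsv=cv2.cvtColor(s,cv2.COLOR_RGB2HSV)
    m=f(*[hsv[:,:,i].astype(int) for i in range(3)]).astype(np.uint8)
    n,l,st,ce=cv2.connectedComponentsWithStats(m)
    return [(st[i,4],np.round(ce[i]+[x0,y0],2).tolist()) for i in range(1,n) if st[i,4]>=amin]
E
python3 - <<'E'
from h import *
np.set_printoptions(precision=4,suppress=True)
T=cv2.imread("pics/top0.png")[:,:,::-1].copy();S=cv2.imread("pics/scene0.png")[:,:,::-1].copy()
br=lambda h,s,v:(h>14)&(h<35)&(s>110)&(v>120)
print("brass",blobs(T,br,(150,262,195,285),1),blobs(S,br,(95,215,145,240),1))
ga=lambda h,s,v:(v>150)&(s<75)
print("garlic",blobs(T,ga,(235,185,290,225),30),blobs(S,ga,(230,195,300,230),30))
u=lambda c:(95+c[0]/4.6,165+c[1]/4.6)
w=lambda c:(235+c[0]/5,155+c[1]/5)
print("rim",[onz("top",u(c),.083)[:2] for c in((28,193),(243,103),(185,555))])
print("apron",[onz("top",u(c),.021)[:2] for c in((370,87),(510,403))])
print("plate",onz("top",u((440,385)),.076),"pivot",onz("top",u((377,245)),.08),"tip end",onz("top",u((412,330)),.071))
print("mat",[onz("top",w(c),.004)[:2] for c in((235,268),(420,162),(597,455),(410,568))])
print("scoop",[onz("top",w(c),.029)[:2] for c in((250,275),(375,200),(545,460),(422,540))])
print("grip",onz("top",w((468,325)),.074))
print("knob",tri((292,156),(316,145)))
for n,c,z in(("salt",(90,90),.05),("onion",(310,112),.05),("spice",(437,90),.096),("tuna",(572,138),.04),("mustard",(742,322),.094)): print(n,onz("top",w(c),z))
for n,p,z in(("worktop corner",w((195,322)),0),("pepper",(213,147),.1)): print(n,onz("top",p,z))
E
```

```text
brass [(np.int32(14), [177.5, 270.0])] [(np.int32(6), [110.0, 226.5]), (np.int32(14), [130.64, 229.57])]
garlic [(np.int32(116), [275.66, 195.36]), (np.int32(119), [247.47, 212.68]), (np.int32(37), [287.65, 212.19])] [(np.int32(166), [286.05, 211.8]), (np.int32(165), [243.69, 213.41]), (np.int32(34), [293.82, 228.0])]
rim [array([0.5071, 0.5459]), array([0.5848, 0.3759]), array([0.2132, 0.4024])]
apron [array([0.6152, 0.2839]), array([0.3381, 0.1551])]
plate [0.3491 0.2063 0.076 ] pivot [0.4651 0.2612 0.08  ] tip end [0.3951 0.2315 0.071 ]
mat [array([ 0.5188, -0.1487]), array([ 0.6097, -0.3047]), array([ 0.3646, -0.4439]), array([ 0.2741, -0.2872])]
scoop [array([ 0.5084, -0.1587]), array([ 0.5712, -0.2621]), array([ 0.3585, -0.3945]), array([ 0.2953, -0.2931])]
grip [ 0.4609 -0.3263  0.074 ]
knob [ 0.666  -0.1676  0.2427]
salt [ 0.6559 -0.0289  0.05  ]
onion [ 0.6393 -0.2073  0.05  ]
spice [ 0.6457 -0.303   0.096 ]
tuna [ 0.6221 -0.4249  0.04  ]
mustard [ 0.4607 -0.5392  0.094 ]
worktop corner [ 0.4744 -0.1157  0.    ]
pepper [0.7456 0.1285 0.1   ]
```

Run:
```python
from h import *
np.set_printoptions(precision=4,suppress=True)
T=cv2.imread("pics/top0.png")[:,:,::-1].copy();S=cv2.imread("pics/scene0.png")[:,:,::-1].copy()
u=lambda c:((c[0]+.5)/4.6-.5+95,(c[1]+.5)/4.6-.5+165)
w=lambda c:((c[0]+.5)/5-.5+235,(c[1]+.5)/5-.5+155)
def fit(L,W):
    L=np.array(L,float);W=np.array(W);l=L-L.mean(0);v=W-W.mean(0)
    a=np.arctan2((l[:,0]*v[:,1]-l[:,1]*v[:,0]).sum(),(l*v).sum()); Rm=np.array([[np.cos(a),-np.sin(a)],[np.sin(a),np.cos(a)]])
    t=W.mean(0)-Rm@L.mean(0); print("yaw",np.degrees(a),"t",t,"res mm",1000*(L@Rm.T+t-W)); return a,t
dk=lambda h,s,v:(v<95)
print("dark",blobs(T,dk,(168,205,205,262),8))
W=[onz("top",u(c),z)[:2] for c,z in(((28,193),.083),((243,103),.083),((185,555),.083),((440,385),.076),((377,248),.075))]
fit(np.array([(160,92.5),(160,-92.5),(-160,92.5),(-120,-145),(20,-145)])/1e3,W)
br=lambda h,s,v:(h>10)&(h<35)&(s>60)&(v>110)
print(blobs(T,br,(152,270,170,280),1))
m=tri((177.5,270),(130.64,229.57));p=tri(u((303,507)),(110,226.5));print("mark",m,"ptr",p,p-m,np.linalg.norm((p-m)[:2]))
for z in(.01,.02,.03):print(onz("top",(177.5,270),z),onz("scene",(130.64,229.57),z),onz("top",u((303,507)),z),onz("scene",(110,226.5),z))
print("MAT");fit(np.array([(-95,145),(95,145),(95,-145),(-95,-145)])/1e3,[onz("top",w(c),.004)[:2] for c in((235,268),(420,162),(597,455),(410,568))])
print("SCOOP");fit(np.array([(-58,125),(58,125),(58,-125),(-58,-125)])/1e3,[onz("top",w(c),.029)[:2] for c in((250,275),(375,200),(545,460),(422,540))])
print("grip",onz("top",w((468,325)),.074))
for a,b in(((275.66,195.36),(286.05,211.8)),((247.47,212.68),(243.69,213.41))):print("bulb",tri(a,b),onz("top",a,.03))
```

```text
dark [(np.int32(29), [190.41, 248.93])]
yaw 24.718358892315297 t [0.3976 0.3909] res mm [[-4.4066 -5.616 ]
 [-4.7031 -3.6906]
 [-1.0675  4.1181]
 [-1.3382  1.2012]
 [11.5153  3.9873]]
[(np.int32(7), [160.43, 274.86]), (np.int32(4), [168.25, 278.75])]
mark [0.272  0.2621 0.0184] ptr [0.2534 0.3276 0.0158] [-0.0186  0.0655 -0.0026] 0.0680629250770527
[0.2713 0.2647 0.01  ] [0.2781 0.2673 0.01  ] [0.2531 0.3294 0.01  ] [0.2573 0.3317 0.01  ]
[0.271  0.2628 0.02  ] [0.2718 0.2598 0.02  ] [0.2529 0.3271 0.02  ] [0.2512 0.3237 0.02  ]
[0.2708 0.261  0.03  ] [0.2655 0.2524 0.03  ] [0.2528 0.3248 0.03  ] [0.2451 0.3157 0.03  ]
MAT
yaw -60.27088213467969 t [ 0.4434 -0.2945] res mm [[ 1.7792  6.9088]
 [ 5.1063 -2.0223]
 [-1.6365 -6.6046]
 [-5.249   1.7181]]
SCOOP
yaw -58.008273727810455 t [ 0.435  -0.2755] res mm [[ 0.2139 -3.0067]
 [-1.1867  1.983 ]
 [-0.4181  2.0213]
 [ 1.3909 -0.9976]]
grip [ 0.4625 -0.3247  0.074 ]
bulb [ 0.5717 -0.1228  0.0189] [ 0.5685 -0.1212  0.03  ]
bulb [ 0.4991 -0.0081  0.0198] [ 0.4966 -0.0074  0.03  ]
```

Run:
```python
from h import *
T=cv2.imread("pics/top0.png");S=cv2.imread("pics/scene0.png")
def panel(I,n,c,h,pts,f):
    x,y=c; a=I[y-h[1]:y+h[1],x-h[0]:x+h[0]]; a=cv2.resize(a,None,fx=f,fy=f,interpolation=cv2.INTER_CUBIC)
    for P,col in pts:
        q=proj(n,P); q=((q-[x-h[0],y-h[1]]+.5)*f-.5); cv2.circle(a,tuple(int(round(v)) for v in q),2,col,-1)
    return a
a=np.radians(25);Rp=np.array([[np.cos(a),-np.sin(a)],[np.sin(a),np.cos(a)]]);t=np.array([.3976,.3909])
def P(x,y,z):return np.r_[Rp@[x,y]+t,z]
p1=[(P(.02,-.145,.071),(0,0,255)),(P(-.07,-.145,.071),(0,255,0)),(P(-.142,-.145,.076),(255,0,0)),(P(-.098,-.145,.076),(255,0,0)),(P(.16,-.0925,.083),(255,0,255)),(P(-.16,-.0925,.083),(255,0,255)),(P(0,-.192,.021),(0,200,255))]
b=np.radians(-60.3);Rs=np.array([[np.cos(b),-np.sin(b)],[np.sin(b),np.cos(b)]]);ts=np.array([.4355,-.2806])
def Q(x,y,z):return np.r_[Rs@[x,y]+ts,z]
p2=[(Q(.084,y,.074),(0,0,255)) for y in(-.03,.03)]+[(Q(.084,y,.024),(0,255,0)) for y in(-.03,.03)]+[(Q(x,y,.029),(255,0,0)) for x in(-.058,.058) for y in(-.125,.125)]+[(Q(x+.016,y,.004),(0,255,255)) for x in(-.095,.095) for y in(-.145,.145)]
A=[panel(T,"top",(180,230),(40,30),p1,5),panel(S,"scene",(155,190),(40,30),p1,5),panel(T,"top",(318,228),(50,38),p2,4),panel(S,"scene",(318,262),(50,38),p2,4)]
A=[cv2.resize(x,(400,300)) for x in A]
cv2.imwrite("pics/ov.png",np.vstack([np.hstack(A[:2]),np.hstack(A[2:])]))
```

```text
(no output)
```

View pics/ov.png

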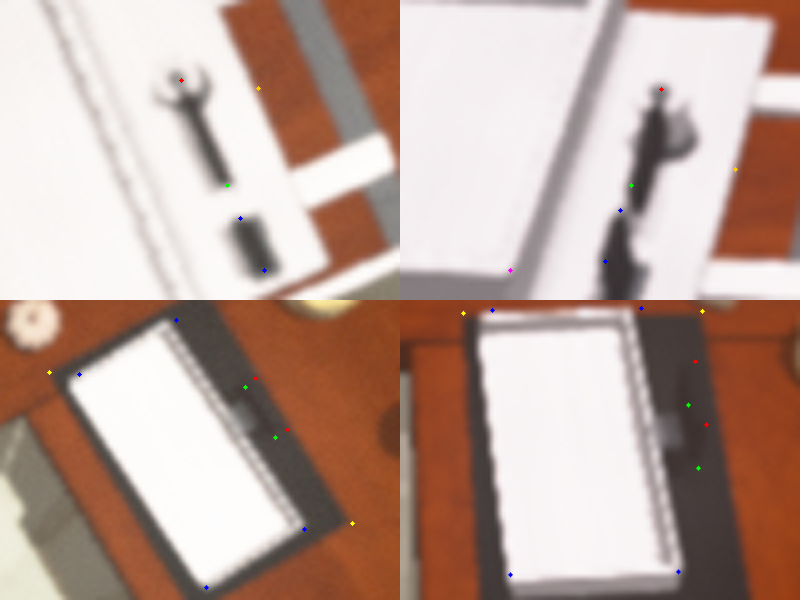

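The overlays match the lever, plate and grip within about 3 mm. First I'll turn the tool to the pan axes and move above the lever.

send_rows:
  motion:
    - [[0,0,-7.8],[0,0,0],160]
    - [[0,0,-7.8],[0,0,0],160]
    - [[0,0,-7.8],[0,0,0],160]
    - [[0,0,-7.8],[0,0,0],160]
    - [[0,0,-7.9],[0,0,0],160]
    - [[0,0,-7.9],[0,0,0],160]
    - [[0,0,0],[0,0,0],160]
  grip_force: 20

```text
clock: 0.8
tcp_pos: [0.2058, 0.5098, 0.2184]
orientation: [-0.218, 0.976, -0.0, -0.0]
force: [-0.8, 0.9, 0.1]
opening: 0.446
finger_force: 0.0
```

send_rows:
  motion:
    - [[0,0,0],[-0.01,-0.02,0],160]
    - [[0,0,0],[-0.01,-0.044,0],160]
    - [[0,0,0],[-0.01,-0.048,0],160]
    - [[0,0,0],[-0.01,-0.048,0],160]
    - [[0,0,0],[-0.01,-0.048,0],160]
    - [[0,0,0],[-0.01,-0.048,0],160]
    - [[0,0,0],[-0.01,-0.044,0],160]
    - [[0,0,0],[-0.006,-0.034,0],160]

```text
clock: 1.6
tcp_pos: [0.4172, 0.2374, 0.2186]
orientation: [-0.214, 0.977, -0.0, 0.0]
force: [-0.5, 1.0, -0.5]
opening: 0.373
finger_force: 0.0
```

```bash
cat >> h.py <<'E'
np.set_printoptions(precision=4,suppress=True)
def to(x,y,z,yaw):
    "shift in tool axes after a turn about tool z to tool-y yaw (deg), tool down"
    s=sensors.sense();r=R.from_quat(s["orientation"]);M=r.as_matrix()
    cy=np.degrees(np.arctan2(M[1,1],M[0,1]));a=np.radians(yaw)
    X=np.array([np.cos(a+np.pi/2),np.sin(a+np.pi/2)]);Y=np.array([np.cos(a),np.sin(a)])
    d=np.array([x,y])-s["tcp_pos"][:2]
    print("t",s["clock"],"tcp",s["tcp_pos"],"yaw",round(cy,2),"tilt",M[:,2],"F",s["force"],"open",round(s["opening"]*93,1),"ff",s["finger_force"])
    print(" turn z",round(-((yaw-cy+180)%360-180),2),"shift",[round(X@d,4),round(Y@d,4),round(s["tcp_pos"][2]-z,4)],"q",s["qpos"])
PY=25.;PT=np.array([.3976,.3909])
def pan(x,y):
    a=np.radians(PY);return np.array([[np.cos(a),-np.sin(a)],[np.sin(a),np.cos(a)]])@[x,y]+PT
E
python3 -c "
from h import *
to(*pan(-.048,-.144),.046,115)"
```

```text
t 1.6 tcp [0.4172 0.2374 0.2186] yaw 114.68 tilt [ 0.0002 -0.0001 -1.    ] F [-0.4923  1.0403 -0.5128] open 34.7 ff 0.0
 turn z -0.32 shift [np.float64(0.0009), np.float64(0.0034), np.float64(0.1726)] q [ 0.4203  0.2231  1.8262 -0.0002  1.0921 -1.5811]
```

send_rows:
  motion:
    - [[0,0,0],[0.001,0.003,0.04],160]
    - [[0,0,0],[0,0,0.045],160]
    - [[0,0,0],[0,0,0.04],160]
    - [[0,0,0],[0,0,0.03],160]
    - [[0,0,0],[0,0,0.018],160]
    - [[0,0,0],[0,0,0],160]

```text
clock: 2.2
tcp_pos: [0.4125, 0.2411, 0.0436]
orientation: [-0.215, 0.977, -0.0, -0.002]
force: [-0.4, -0.8, 1.5]
opening: 0.371
finger_force: 0.0
```

Run:
```python
from h import *
to(*pan(-.048,-.144),.046,115)
T=viewer.get_image("top")[:,:,::-1];S=viewer.get_image("scene")[:,:,::-1]
f=lambda I,x,y:cv2.resize(I[y-38:y+38,x-50:x+50],(400,304),interpolation=cv2.INTER_CUBIC)
cv2.imwrite("pics/l1.png",np.hstack([f(T,180,235),f(S,155,190)]))
# plan arc: pivot pan(.02,-.145), radius .068, opening angle th
r=.068
for th in np.radians(np.arange(0,91,8)):
    print(np.degrees(th),.02-r*np.cos(th),-.145-r*np.sin(th))
```

```text
t 2.2 tcp [0.4125 0.2411 0.0436] yaw 114.79 tilt [-0.004  -0.0018 -1.    ] F [-0.373  -0.8235  1.4956] open 34.5 ff 0.0
 turn z -0.21 shift [np.float64(-0.0018), np.float64(-0.0019), np.float64(-0.0024)] q [ 0.4314  0.4977  1.9627 -0.      0.6856 -1.572 ]
0.0 -0.048 -0.145
8.0 -0.04733822867442679 -0.15446377086528443
16.0 -0.04536579532380569 -0.16374334019555592
24.000000000000004 -0.04212109111969686 -0.17265809172915442
32.0 -0.03766727053863697 -0.18103450996785792
40.0 -0.0320910221320905 -0.18870955745868467
48.00000000000001 -0.02550088123240236 -0.1955338481324628
56.0 -0.018025117436010787 -0.20137455493374284
64.0 -0.009809237981657268 -0.20611799514834334
72.0 -0.0010131556174964272 -0.20967184310807044
80.0 0.008191923918648732 -0.21196692720483012
88.0 0.017626834224229927 -0.21295857623729852
```

View pics/l1.png

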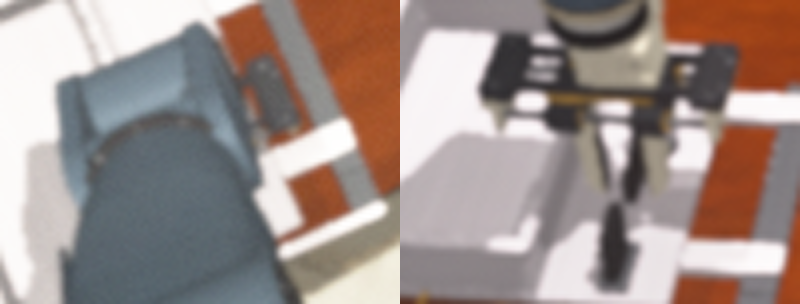

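Scene crop: the fingers straddle the lever at about (620,165). I'll swing it open along the arc, with the turn limited because of joint 6.

send_rows:
  motion:
    - [[0,0,-8],[-0.0007,-0.0095,-0.001],160]
    - [[0,0,-8],[-0.0007,-0.0095,0],160]
    - [[0,0,-8],[-0.0007,-0.0095,0],160]
    - [[0,0,-8],[-0.0007,-0.0095,0],160]
    - [[0,0,-8],[-0.0007,-0.0095,0],160]
    - [[0,0,-8],[-0.0007,-0.0095,0],160]
    - [[0,0,-8],[-0.0007,-0.0095,0],160]
    - [[0,0,0],[0,0,0],160]

```text
clock: 3.1
tcp_pos: [0.4666, 0.2034, 0.0481]
orientation: [-0.65, 0.76, -0.001, 0.001]
force: [-0.9, -0.6, 0.8]
opening: 0.374
finger_force: 0.0
```

Run:
```python
from h import *
th=np.radians(56)
to(*pan(.02-.068*np.cos(th),-.145-.068*np.sin(th)),.046,171)
```

```text
t 3.1 tcp [0.4666 0.2034 0.0481] yaw 171.02 tilt [ 0.0026  0.0008 -1.    ] F [-0.8939 -0.5687  0.8245] open 34.8 ff 0.0
 turn z 0.02 shift [np.float64(0.0027), np.float64(-0.0002), np.float64(0.0021)] q [ 0.3197  0.5278  1.8864 -0.0001  0.7247 -2.6652]
```

send_rows:
  motion:
    - [[0,0,0],[0.001,-0.0095,0.001],160]
    - [[0,0,0],[-0.002,-0.0093,0],160]
    - [[0,0,0],[-0.0032,-0.009,0],160]
    - [[0,0,0],[-0.0045,-0.0084,0],160]
    - [[0,0,0],[0,0,0],160]
    - [[0,0,0],[0,0,0],160]

```text
clock: 3.7
tcp_pos: [0.5027, 0.2066, 0.0456]
orientation: [-0.649, 0.761, -0.0, 0.0]
force: [0.1, 0.1, 0.1]
opening: 0.369
finger_force: 0.0
```

Run:
```python
from h import *
th=np.radians(88)
to(*pan(.02-.068*np.cos(th),-.145-.068*np.sin(th)),.046,171)
T=viewer.get_image("top")[:,:,::-1];S=viewer.get_image("scene")[:,:,::-1]
f=lambda I,x,y:cv2.resize(I[y-38:y+38,x-50:x+50],(400,304),interpolation=cv2.INTER_CUBIC)
cv2.imwrite("pics/l2.png",np.hstack([f(T,180,235),f(S,155,190)]))
```

```text
t 3.7 tcp [0.5027 0.2066 0.0456] yaw 170.98 tilt [ 0.0008  0.0004 -1.    ] F [0.0592 0.1112 0.0502] open 34.3 ff 0.0
 turn z -0.02 shift [np.float64(0.0011), np.float64(-0.0011), np.float64(-0.0004)] q [ 0.3042  0.579   1.7954  0.0002  0.7663 -2.6802]
```

View pics/l2.png

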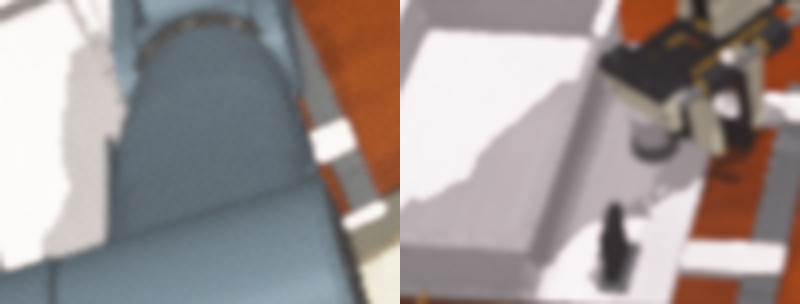

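Scene crop: the lever now points to the right, at its stop (geometry gives about 1.4 rad). Next I raise, turn back, and go to the pull plate.

send_rows:
  motion:
    - [[0,0,0],[0,0.002,-0.03],160]
    - [[0,0,0],[0,0,-0.03],160]
    - [[0,0,8],[0,0,-0.02],160]
    - [[0,0,8],[0,0,0],160]
    - [[0,0,8],[0,0,0],160]
    - [[0,0,8],[0,0,0],160]
    - [[0,0,8],[0,0,0],150]
    - [[0,0,8],[0,0,0],150]

```text
clock: 4.6
tcp_pos: [0.5003, 0.2067, 0.1258]
orientation: [-0.281, 0.96, 0.0, 0.0]
force: [-0.0, -0.2, 0.2]
opening: 0.411
finger_force: 0.0
```

send_rows:
  motion:
    - [[0,0,8],[0,0,0],150]
    - [[0,0,0],[0,0,0],150]

```text
clock: 4.8
tcp_pos: [0.5002, 0.2067, 0.1257]
orientation: [-0.215, 0.977, 0.0, 0.0]
force: [0.2, 0.0, 0.0]
opening: 0.414
finger_force: 0.0
```

Run:
```python
from h import *
to(*pan(-.12,-.144),.034,115)
```

```text
t 4.8 tcp [0.5002 0.2067 0.1257] yaw 114.89 tilt [ 0.0003  0.0002 -1.    ] F [0.2427 0.0315 0.0184] open 38.5 ff 0.0
 turn z -0.11 shift [np.float64(0.1352), np.float64(0.0663), np.float64(0.0917)] q [ 0.3058  0.4507  1.76    0.0001  0.9305 -1.6994]
```

send_rows:
  motion:
    - [[0,0,0],[0.045,0.022,0],150]
    - [[0,0,0],[0.045,0.022,0],150]
    - [[0,0,0],[0.045,0.022,0.01],150]
    - [[0,0,0],[0,0,0.03],150]
    - [[0,0,0],[0,0,0.03],150]
    - [[0,0,0],[0,0,0.022],150]
    - [[0,0,0],[0,0,0],150]
    - [[0,0,0],[0,0,0],150]

```text
clock: 5.6
tcp_pos: [0.3514, 0.2094, 0.0343]
orientation: [-0.218, 0.976, -0.0, -0.0]
force: [-1.0, 0.7, 0.1]
opening: 0.412
finger_force: 0.0
```

send_rows:
  motion:
    - [[0,0,0],[0,0,0],255]
    - [[0,0,0],[0,0,0],255]
    - [[0,0,0],[0,0,0],255]
    - [[0,0,0],[0,0,0],255]
    - [[0,0,0],[0,0,0],255]
  grip_force: 30

```text
clock: 6.1
tcp_pos: [0.3515, 0.2096, 0.0344]
orientation: [-0.216, 0.976, 0.0, 0.0]
force: [-2.4, 1.3, 7.3]
opening: 0.129
finger_force: 30.0
```

Run:
```python
from h import *
to(*pan(-.12,-.144),.034,115)
T=viewer.get_image("top");S=viewer.get_image("scene")
br=lambda h,s,v:(h>10)&(h<35)&(s>60)&(v>110)
print(blobs(T,br,(152,262,195,285),3),blobs(S,br,(95,215,145,240),3))
```

```text
t 6.1 tcp [0.3515 0.2096 0.0344] yaw 115.0 tilt [ 0.0007  0.0007 -1.    ] F [-2.3674  1.3219  7.3076] open 12.0 ff 29.99875098466873
 turn z -0.0 shift [np.float64(0.0017), np.float64(0.0008), np.float64(0.0004)] q [ 0.4236  0.4296  2.1383  0.0006  0.5727 -1.584 ]
[] [(np.int32(10), [110.5, 226.4]), (np.int32(19), [130.42, 229.58])]
```

send_rows:
  motion:
    - [[0,0,0],[0,-0.004,0],255]
    - [[0,0,0],[0,-0.008,0],255]
    - [[0,0,0],[0,-0.01,0],255]
    - [[0,0,0],[0,-0.01,0],255]
    - [[0,0,0],[0,-0.01,0],255]
    - [[0,0,0],[0,-0.01,0],255]
    - [[0,0,0],[0,-0.008,0],255]
    - [[0,0,0],[0,0,0],255]

```text
clock: 7.0
tcp_pos: [0.377, 0.1544, 0.0344]
orientation: [-0.216, 0.976, -0.0, 0.0]
force: [-0.5, -6.9, 9.1]
opening: 0.126
finger_force: 30.0
```

Run:
```python
from h import *
to(*pan(-.12,-.205),.034,115)
T=viewer.get_image("top");S=viewer.get_image("scene")
br=lambda h,s,v:(h>10)&(h<35)&(s>60)&(v>110)
print(blobs(T,br,(152,262,195,285),3),blobs(S,br,(95,215,145,240),3))
f=lambda I,x,y:cv2.resize(I[y-15:y+15,x-20:x+20,::-1],(400,300),interpolation=cv2.INTER_CUBIC)
cv2.imwrite("pics/m1.png",np.hstack([f(T,177,272),f(S,130,228)]))
```

```text
t 7.0 tcp [0.377  0.1544 0.0344] yaw 114.99 tilt [ 0.0004 -0.     -1.    ] F [-0.4521 -6.8893  9.1059] open 11.7 ff 29.9982887506485
 turn z -0.01 shift [np.float64(0.0014), np.float64(0.0006), np.float64(0.0004)] q [ 0.2745  0.4275  2.1424 -0.0003  0.5712 -1.7322]
[] [(np.int32(25), [130.32, 229.0])]
```

View pics/m1.png

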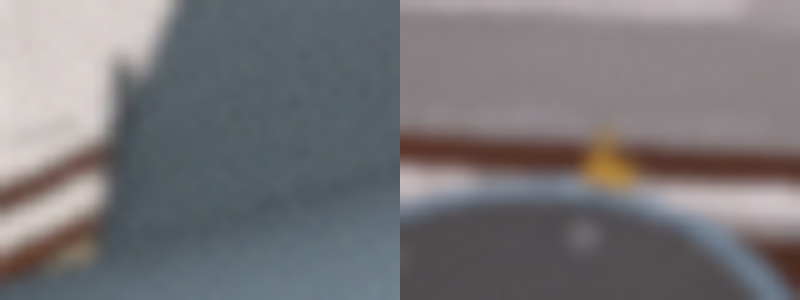

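Run:
```python
from h import *
sl=np.array([-.4226,.9063,0]);px=np.array([.9063,.4226,0])
for z in(.012,.016,.020):
    P=onz("scene",(110.25,226.45),z);M=onz("scene",(130.5,229.58),z)
    print(z,"ptr now",proj("scene",P-.0608*sl),"D along",(P-M)@sl,"perp",(P-M)@px)
    Pt=onz("top",(160.4,274.9),z);Mt=onz("top",(177.5,270),z);print("   top D",(Pt-Mt)@sl,(Pt-Mt)@px, (Pt-P)@sl,(Mt-M)@sl)
```

```text
0.012 ptr now [129.594 227.428] D along 0.06590692694122531 perp 0.008717393956701382
   top D 0.06663567923925562 0.010669598476421835 0.001282445908217276 0.0005536936101869615
0.016 ptr now [129.6599 227.4314] D along 0.06568320937394614 perp 0.008687803225354502
   top D 0.06646229506010669 0.01064183647872332 0.0023599499248222154 0.0015808642386616677
0.02 ptr now [129.7263 227.4347] D along 0.0654594918066669 perp 0.008658212494007821
   top D 0.06628891088095769 0.010614074481024704 0.0034374539414271745 0.0026080348671363774
```

send_rows:
  motion:
    - [[0,0,0],[0,0,0],160]
    - [[0,0,0],[0,0,0],160]
    - [[0,0,0],[0,0,0],160]
    - [[0,0,0],[0,0,-0.03],160]
    - [[0,0,0],[0,0,-0.04],160]
    - [[0,0,0],[0,0,-0.04],160]
    - [[0,0,0],[-0.03,-0.04,0],160]
    - [[0,0,0],[-0.03,-0.045,0],160]

```text
clock: 7.9
tcp_pos: [0.4652, 0.1053, 0.1459]
orientation: [-0.218, 0.976, -0.0, 0.002]
force: [-0.5, 1.6, 0.1]
opening: 0.373
finger_force: 0.0
```

send_rows:
  motion:
    - [[0,0,0],[-0.03,-0.045,0],160]
    - [[0,0,0],[-0.03,-0.045,0],160]
    - [[0,0,0],[-0.01,-0.02,0],160]
    - [[0,0,0],[0,0,0],160]

```text
clock: 8.3
tcp_pos: [0.5681, 0.0379, 0.1433]
orientation: [-0.216, 0.977, -0.0, 0.0]
force: [-0.9, 0.7, -0.2]
opening: 0.372
finger_force: 0.0
```

Run:
```python
from h import *
to(0,0,.034,115)
T=viewer.get_image("top");S=viewer.get_image("scene")
cv2.imwrite("pics/top2.png",T[:,:,::-1]);cv2.imwrite("pics/scene2.png",S[:,:,::-1])
br=lambda h,s,v:(h>10)&(h<35)&(s>60)&(v>110)
print(blobs(T,br,(152,262,195,285),3),blobs(S,br,(95,215,145,240),3))
f=lambda I,x,y:cv2.resize(I[y-15:y+15,x-20:x+20,::-1],(400,300),interpolation=cv2.INTER_CUBIC)
g=lambda I,x,y:cv2.resize(I[y-38:y+38,x-50:x+50,::-1],(400,300),interpolation=cv2.INTER_CUBIC)
cv2.imwrite("pics/m2.png",np.vstack([np.hstack([f(T,177,272),f(S,130,228)]),np.hstack([g(T,195,235),g(S,175,190)])]))
```

```text
t 8.3 tcp [0.5681 0.0379 0.1433] yaw 114.89 tilt [ 0.0002 -0.0002 -1.    ] F [-0.9299  0.7042 -0.2126] open 34.6 ff 0.0
 turn z -0.11 shift [np.float64(0.5309), np.float64(0.2058), np.float64(0.1093)] q [-0.0151  0.4724  1.672  -0.0002  0.9969 -2.0203]
[] [(np.int32(21), [130.29, 229.0])]
```

View pics/m2.png

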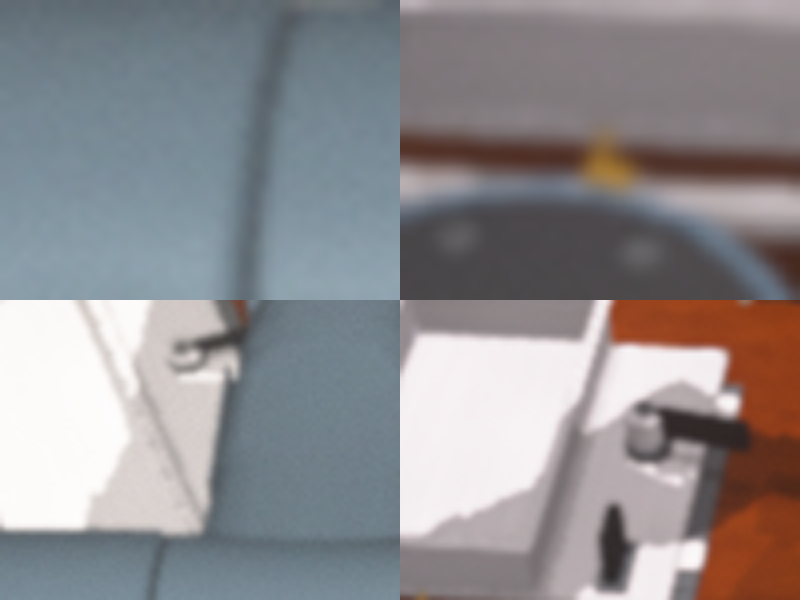

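Scene: the lever is open at its stop, and the pointer has almost reached the mark, with about 5.7 mm left. I'll regrasp the plate and pull the rest.

send_rows:
  motion:
    - [[0,0,0],[0.03,0.03,0],150]
    - [[0,0,0],[0.035,0.045,0],150]
    - [[0,0,0],[0.035,0.045,0],150]
    - [[0,0,0],[0.03,0.045,0],150]
    - [[0,0,0],[0,0.03,0],150]
    - [[0,0,0],[0,0,0.03],150]
    - [[0,0,0],[0,0,0.04],150]
    - [[0,0,0],[0,0,0],150]

```text
clock: 9.2
tcp_pos: [0.3786, 0.1527, 0.0711]
orientation: [-0.217, 0.976, -0.0, -0.004]
force: [0.5, -0.6, 0.7]
opening: 0.412
finger_force: 0.0
```

Run:
```python
from h import *
to(.377,.1544,.034,115)
```

```text
t 9.2 tcp [0.3786 0.1527 0.0711] yaw 115.1 tilt [-0.0069 -0.0018 -1.    ] F [ 0.4524 -0.5837  0.7407] open 38.3 ff 0.0
 turn z 0.1 shift [np.float64(0.0007), np.float64(0.0022), np.float64(0.0371)] q [ 0.2692  0.3493  2.1202  0.0001  0.6792 -1.7398]
```

send_rows:
  motion:
    - [[0,0,0],[0,0,0.018],150]
    - [[0,0,0],[0,0.001,0.018],150]
    - [[0,0,0],[0,0,0],150]
    - [[0,0,0],[0,0,0],255]
    - [[0,0,0],[0,0,0],255]
    - [[0,0,0],[0,0,0],255]
    - [[0,0,0],[0,0,0],255]
    - [[0,0,0],[0,0,0],255]

```text
clock: 10.0
tcp_pos: [0.382, 0.1541, 0.0387]
orientation: [-0.216, 0.976, 0.0, 0.0]
force: [-3.1, 4.3, 8.8]
opening: 0.123
finger_force: 30.0
```

Run:
```python
from h import *
to(.3796,.1493,.034,115)
```

```text
t 10.0 tcp [0.382  0.1541 0.0387] yaw 114.98 tilt [ 0.0009  0.0008 -1.    ] F [-3.1115  4.2789  8.8302] open 11.4 ff 30.00195622444153
 turn z -0.02 shift [np.float64(0.0042), np.float64(-0.0033), np.float64(0.0047)] q [ 0.27    0.423   2.1306  0.0009  0.587  -1.7376]
```

send_rows:
  motion:
    - [[0,0,0],[0,-0.0015,0],255]
    - [[0,0,0],[0,-0.0018,0],255]
    - [[0,0,0],[0,0,0],255]
    - [[0,0,0],[0,0,0],255]

```text
clock: 10.4
tcp_pos: [0.3834, 0.151, 0.0387]
orientation: [-0.216, 0.976, 0.0, 0.0]
force: [-3.0, 2.4, 8.4]
opening: 0.127
finger_force: 30.0
```

Run:
```python
from h import *
to(.3796,.1493,.034,115)
```

```text
t 10.4 tcp [0.3834 0.151  0.0387] yaw 114.98 tilt [ 0.0008  0.0007 -1.    ] F [-2.9968  2.4156  8.4004] open 11.8 ff 30.001998245716095
 turn z -0.02 shift [np.float64(0.0042), np.float64(0.0001), np.float64(0.0047)] q [ 0.2618  0.4232  2.1302  0.0008  0.5873 -1.7455]
```

send_rows:
  motion:
    - [[0,0,0],[0,0,0],160]
    - [[0,0,0],[0,0,0],160]
    - [[0,0,0],[0,0,0],160]
    - [[0,0,0],[0,0,-0.03],160]
    - [[0,0,0],[0,0,-0.045],160]
    - [[0,0,0],[0,0,-0.045],160]
    - [[0,0,0],[0,0.04,0],160]
    - [[0,0,0],[0,0.05,0],160]

```text
clock: 11.2
tcp_pos: [0.3458, 0.2327, 0.1593]
orientation: [-0.215, 0.977, 0.0, 0.002]
force: [0.8, -0.3, -0.6]
opening: 0.37
finger_force: 0.0
```

send_rows:
  motion:
    - [[0,0,0],[0,0.05,0],160]
    - [[0,0,0],[0,0.05,0],160]
    - [[0,0,0],[0,0.05,0],160]
    - [[0,0,0],[0,0.05,0],160]
    - [[0,0,0],[0,0.05,0],160]
    - [[0,0,0],[0,0.04,0],160]
    - [[0,0,0],[0,0,0],160]

```text
clock: 11.9
tcp_pos: [0.2205, 0.4982, 0.1576]
orientation: [-0.218, 0.976, 0.0, 0.0]
force: [-0.3, -1.0, -0.5]
opening: 0.371
finger_force: 0.0
```

Run:
```python
from h import *
to(*pan(-.048,-.21),.046,115)
T=viewer.get_image("top");S=viewer.get_image("scene")
cv2.imwrite("pics/top3.png",T[:,:,::-1]);cv2.imwrite("pics/scene3.png",S[:,:,::-1])
br=lambda h,s,v:(h>10)&(h<35)&(s>60)&(v>110)
print(blobs(T,br,(165,262,190,280),3),blobs(S,br,(95,215,145,240),3))
f=lambda I,x,y:cv2.resize(I[y-15:y+15,x-20:x+20,::-1],(400,300),interpolation=cv2.INTER_CUBIC)
# guide lines: perp direction through mark point
m=np.array([.2715,.2625,.018]);px=np.array([.9063,.4226,0])
out=[]
for n,I,c in(("top",T,(177,270)),("scene",S,(130,228))):
    out.append(f(I,*c));print(n,proj(n,m),proj(n,m+.02*px))
cv2.imwrite("pics/m3.png",np.hstack(out))
```

```text
t 11.9 tcp [0.2205 0.4982 0.1576] yaw 115.21 tilt [-0.0001  0.0009 -1.    ] F [-0.3408 -0.9568 -0.5199] open 34.5 ff 0.0
 turn z 0.21 shift [np.float64(-0.0672), np.float64(-0.3821), np.float64(0.1116)] q [ 1.0685  0.4128  1.7263  0.0006  1.0017 -0.9426]
[(np.int32(31), [177.65, 269.81]), (np.int32(15), [170.47, 277.53])] [(np.int32(31), [131.0, 228.65])]
top [177.6851 269.8909] [175.666  265.2022]
scene [130.0144 229.7635] [131.6738 225.012 ]
```

View pics/m3.png

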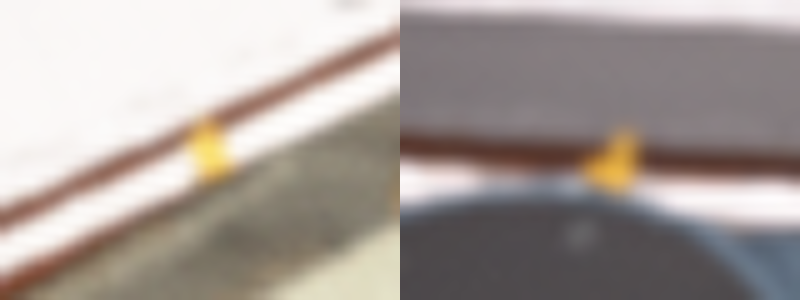

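```bash
cat > ptr.py <<'E'
from h import *
import sys
k=sys.argv[1]
sl=np.array([-.4226,.9063,0])
def yb(n):
    I=cv2.imread(f"pics/{n}.png").astype(float);return (I[:,:,1]+0*I[:,:,2])-I[:,:,0]
for n,pb,mb in(("top",(157,271,165,279),(171,264,184,275)),("scene",(106,222,115,230),(124,221,137,235))):
    A=yb(n+"0");B=yb(n+k)
    def cen(D,b,t=25):
        x0,y0,x1,y1=b;d=np.clip(D[y0:y1,x0:x1]-t,0,None);Y,X=np.mgrid[y0:y1,x0:x1];return np.array([(X*d).sum(),(Y*d).sum()])/d.sum(),d.sum()
    p0,s0=cen(A,pb);m,sm=cen(A,mb);p1,s1=cen(B-A,mb)
    P0,M,P1=[onz(n,q,.017) for q in(p0,m,p1)]
    print(n,"p0",p0,s0,"mark",m,sm,"p1",p1,s1,"D",(P0-M)@sl,"moved",(P0-P1)@sl,"left",(P1-M)@sl)
E
python3 ptr.py 3
```

```text
top p0 [160.4318 274.6818] 44.0 mark [177.5446 270.0011] 931.0 p1 [177. 267.] 7.0 D 0.06614427000742551 moved 0.06874514390986385 left -0.002600873902438338
scene p0 [110.0969 226.4184] 196.0 mark [130.6263 229.6337] 677.0 p1 [131.902  227.2745] 153.0 D 0.06657901238297 moved 0.06797529878684976 left -0.001396286403879757
```

Run:
```python
from h import *
for n,b in(("top",(172,262,184,275)),("scene",(126,222,137,233))):
    A=np.mean([viewer.get_image(n).astype(float) for _ in range(6)],0)
    np.save(f"pics/{n}.npy",A); x0,y0,x1,y1=b
    D=A[:,:,1]-A[:,:,2]; I0=cv2.imread(f"pics/{n}0.png").astype(float);D0=I0[:,:,1]-I0[:,:,0]
    print(n,"now");print(D[y0:y1,x0:x1].round().astype(int));print("before");print(D0[y0:y1,x0:x1].astype(int))
    if n=="top":print(D0[270:280,155:166].astype(int))
```

```text
top now
[[  1   1   1   2   2   1   1   1   1   2   2   3]
 [  1   1   1   2   1   1   1   1   2   2   4   8]
 [  2   2   2   2   1   1   2   3   6   8  10  13]
 [  2   2   2   2   4   5   8   8  10  13  14  13]
 [  1   2   3   5  16  22  21  17  15  13  10  10]
 [  2   3   8  14  35  59  52  26  12   9   5   3]
 [  5   7  12  30  67  90  75  36   9   4   2   2]
 [  8  12  15  37  77 105  95  47  10   3   3   4]
 [ 12   9  10  23  59  99 103  63  21   8   9  10]
 [  9   5   4   9  38  86 100  75  36  16  13  16]
 [  4   3   2   6  29  60  71  53  29  17  16  18]
 [  2   3   4  10  19  32  33  23  17  17  18  18]
 [  4   8   9  11  15  18  18  16  18  17  18  17]]
before
[[  2   2   3   3   2   2   2   1   3   3   4   4]
 [  1   2   2   2   0   1   1   2   3   6   8  10]
 [  2   2   1   2   1   1   2   3   6  10  12  18]
 [  1   1   1   2   1   2   8  11  13  17  16  15]
 [  2   1   3   4   5   8  11  18  15  15  10   9]
 [  2   4  11  10  16  24  30  21  12   9   5   4]
 [  6   8  13  29  52  70  63  33   8   4   2   2]
 [  9  11  16  37  76 103  95  46  10   3   3   5]
 [ 13  10  10
[... 956 characters left out ...]
  72  90 102  91  55  20   8   9]
 [ -2   6  34  71  94 104  87  45  15   7   8]
 [ -9  -6   9  31  52  66  54  22   5   3   3]
 [-11 -10  -7  -2   7  17  14   1  -4  -4  -2]]
before
[[ -3  -3  -3  -3  -2  -3  -2  -3  -4  -3  -3]
 [ -2  -2  -3  -2  -4  -3  -3  -3  -4  -3  -3]
 [ -2  -2  -3  -3  -3  -4  -3  -3  -3  -3  -4]
 [ -4  -3  -3  -2  -3  -3  -4  -3  -4  -3  -3]
 [  0  -1  -1   0  -1  -2  -1  -3  -2  -3  -3]
 [  5   4   5   7   8   6   5   1   1   1   0]
 [  9  12  22  37  42  39  31  18  10   6   5]
 [  6  14  41  72  86  87  72  44  19  10   8]
 [ -3   6  33  71  93 100  84  43  16   9   8]
 [-10  -6   9  31  52  66  53  21   5   2   3]
 [-11 -11  -7  -1   7  17  13   1  -4  -3  -3]]
```

Run:
```python
from h import *
to(.3800,.1494,.036,115)
```

```text
t 12.6 tcp [0.2226 0.495  0.1579] yaw 115.0 tilt [ 0.      0.0001 -1.    ] F [ 0.4624 -0.2444 -0.3478] open 34.8 ff 0.0
 turn z 0.0 shift [np.float64(0.0034), np.float64(-0.3797), np.float64(0.1219)] q [ 1.0624  0.4093  1.7309 -0.      1.0014 -0.9447]
```

send_rows:
  motion:
    - [[0,0,0],[0.003,-0.03,0],150]
    - [[0,0,0],[0,-0.05,0],150]
    - [[0,0,0],[0,-0.05,0],150]
    - [[0,0,0],[0,-0.05,0],150]
    - [[0,0,0],[0,-0.05,0],150]
    - [[0,0,0],[0,-0.05,0],150]
    - [[0,0,0],[0,-0.05,0],150]
    - [[0,0,0],[0,-0.035,0.01],150]

```text
clock: 13.4
tcp_pos: [0.3755, 0.1609, 0.1488]
orientation: [-0.216, 0.976, -0.0, 0.001]
force: [0.8, 0.8, -0.5]
opening: 0.413
finger_force: 0.0
```

send_rows:
  motion:
    - [[0,0,0],[0,-0.015,0.02],150]
    - [[0,0,0],[0,0,0.02],150]
    - [[0,0,0],[0,0,0],150]
    - [[0,0,0],[0,0,0],150]

```text
clock: 13.8
tcp_pos: [0.3804, 0.1496, 0.1082]
orientation: [-0.217, 0.976, -0.0, -0.0]
force: [1.1, 0.1, 0.1]
opening: 0.41
finger_force: 0.0
```

Run:
```python
from h import *
to(.3800,.1494,.036,115)
```

```text
t 13.8 tcp [0.3804 0.1496 0.1082] yaw 115.02 tilt [-0.0004 -0.0001 -1.    ] F [1.0823 0.116  0.0804] open 38.2 ff 0.0
 turn z 0.02 shift [np.float64(0.0004), np.float64(0.0), np.float64(0.0722)] q [ 0.2606  0.271   2.0999 -0.      0.7711 -1.7469]
```

send_rows:
  motion:
    - [[0,0,0],[0,0,0.02],150]
    - [[0,0,0],[0,0,0.03],150]
    - [[0,0,0],[0,0,0.022],150]
    - [[0,0,0],[0,0,0],150]
    - [[0,0,0],[0,0,0],255]
    - [[0,0,0],[0,0,0],255]
    - [[0,0,0],[0,0,0],255]
    - [[0,0,0],[0,0,0],255]
  grip_force: 20

```text
clock: 14.6
tcp_pos: [0.3809, 0.1496, 0.0366]
orientation: [-0.216, 0.976, 0.0, 0.001]
force: [-0.5, 1.2, 7.4]
opening: 0.128
finger_force: 20.0
```

Run:
```python
from h import *
to(.3800,.1494,.036,115)
p=sensors.sense()["tcp_pos"];print("c",p[:2]@[-.4226,.9063])
```

```text
t 14.6 tcp [0.3809 0.1496 0.0366] yaw 115.01 tilt [ 0.0014  0.0005 -1.    ] F [-0.5234  1.1963  7.3798] open 11.9 ff 20.00356525182724
 turn z 0.01 shift [np.float64(0.0009), np.float64(0.0002), np.float64(0.0006)] q [ 0.2604  0.4241  2.1381  0.0002  0.5779 -1.747 ]
c -0.025349100132833185
```

send_rows:
  motion:
    - [[0,0,0],[0,0.0018,0],255]
    - [[0,0,0],[0,0,0],255]
    - [[0,0,0],[0,0,0],255]
    - [[0,0,0],[0,0,0],255]

```text
clock: 15.0
tcp_pos: [0.3803, 0.151, 0.0367]
orientation: [-0.216, 0.976, -0.0, 0.001]
force: [-0.0, -2.5, 9.1]
opening: 0.13
finger_force: 20.0
```

```bash
python3 - <<'E'
from h import *
to(.3800,.1494,.036,115)
p=sensors.sense()["tcp_pos"];print("c",p[:2]@[-.4226,.9063])
S=np.mean([viewer.get_image("scene").astype(float) for _ in range(4)],0)[:,:,::-1]
cv2.imwrite("pics/scene4.png",S);cv2.imwrite("pics/top4.png",cv2.imread("pics/top3.png"))
E
python3 ptr.py 4
```

```text
t 15.0 tcp [0.3803 0.151  0.0367] yaw 114.99 tilt [ 0.0014  0.0002 -1.    ] F [-0.0066 -2.4908  9.1471] open 12.0 ff 20.005644857883453
 turn z -0.01 shift [np.float64(0.0009), np.float64(-0.0014), np.float64(0.0007)] q [ 0.2643  0.424   2.1382 -0.0003  0.5779 -1.7424]
c -0.02381254887259223
top p0 [160.4318 274.6818] 44.0 mark [177.5446 270.0011] 931.0 p1 [177. 267.] 7.0 D 0.06614427000742551 moved 0.06874514390986385 left -0.002600873902438338
scene p0 [110.0969 226.4184] 196.0 mark [130.6263 229.6337] 677.0 p1 [131.6667 227.    ] 6.0 D 0.06657901238297 moved 0.06695861436153723 left -0.00037960197856722934[ WARN:0@1.807] global loadsave.cpp:1063 imwrite_ Unsupported depth image for selected encoder is fallbacked to CV_8U.
```

send_rows:
  motion:
    - [[0,0,0],[0,0,0],160]
    - [[0,0,0],[0,0,0],160]
    - [[0,0,0],[0,0,0],160]
    - [[0,0,0],[0,0,-0.03],160]
    - [[0,0,0],[0,0,-0.04],160]
    - [[0,0,8.5],[0,0,-0.03],160]
    - [[0,0,8.5],[0,0,0],160]
    - [[0,0,8.5],[0,0,0],160]

```text
clock: 16.0
tcp_pos: [0.38, 0.1512, 0.1368]
orientation: [0.007, 1.0, 0.0, 0.001]
force: [0.6, 0.1, -0.3]
opening: 0.373
finger_force: 0.0
```

send_rows:
  motion:
    - [[0,0,8.5],[0,0,0],160]
    - [[0,0,8.5],[0,0,0],160]
    - [[0,0,8.5],[0,0,0],160]
    - [[0,0,8.5],[0,0,0],160]
    - [[0,0,8.5],[0,0,0],160]
    - [[0,0,8.5],[0,0,0],160]
    - [[0,0,8.5],[0,0,0],160]
    - [[0,0,8.5],[0,0,0],160]
    - [[0,0,6.5],[0,0,0],160]

```text
validation failed for argument at $.mo...
```

```bash
sed -i 's/PT=np.array.*/PT=np.array([.4251,.3319])/' h.py
python3 - <<'E'
from h import *
th=np.radians(80)
to(*pan(.02-.068*np.cos(th),-.145-.068*np.sin(th)),.046,15)
E
```

```text
t 16.0 tcp [0.38   0.1512 0.1368] yaw 89.17 tilt [ 0.002   0.0006 -1.    ] F [ 0.5797  0.1188 -0.3051] open 34.7 ff 0.0
 turn z 74.17 shift [np.float64(-0.0445), np.float64(0.1352), np.float64(0.0908)] q [ 0.2648  0.2163  2.0779  0.      0.8453 -1.2915]
```

send_rows:
  motion:
    - [[0,0,8.5],[0,0,0],160]
    - [[0,0,8.5],[0,0,0],160]
    - [[0,0,8.5],[0,0,0],160]
    - [[0,0,8.5],[0,0,0],160]
    - [[0,0,8.5],[0,0,0],160]
    - [[0,0,8.5],[0,0,0],160]
    - [[0,0,8.5],[0,0,0],160]
    - [[0,0,8.5],[0,0,0],160]

```text
clock: 16.8
tcp_pos: [0.3795, 0.1511, 0.1358]
orientation: [0.565, 0.825, -0.0, -0.0]
force: [-0.5, 0.3, 0.7]
opening: 0.37
finger_force: 0.0
```

send_rows:
  motion:
    - [[0,0,6.2],[0,0,0],160]
    - [[0,0,0],[-0.01,0.03,0],160]
    - [[0,0,0],[-0.014,0.045,0],160]
    - [[0,0,0],[-0.014,0.04,0],160]
    - [[0,0,0],[-0.006,0.02,0.01],160]
    - [[0,0,0],[0,0,0.01],160]
    - [[0,0,0],[0,0,0],160]

```text
clock: 17.5
tcp_pos: [0.5199, 0.144, 0.1141]
orientation: [0.607, 0.795, -0.001, -0.001]
force: [-0.3, -0.6, 0.3]
opening: 0.374
finger_force: 0.0
```

Run:
```python
from h import *
th=np.radians(80)
to(*pan(.02-.068*np.cos(th),-.145-.068*np.sin(th)),.046,15)
# lever direction check from scene3/top3 (carriage 1.8 mm further right)
for n in("top","scene"):
    I=cv2.imread(f"pics/{n}3.png")[:,:,::-1].copy()
    dk=lambda h,s,v:(v<70)
    c=proj(n,np.r_[pan(.005,-.19),.06]).astype(int);print(n,c,blobs(I,dk,(c[0]-20,c[1]-15,c[0]+20,c[1]+15),8),proj(n,np.r_[pan(.02-.05*np.cos(th),-.145-.05*np.sin(th)),.065]))
```

```text
t 17.5 tcp [0.5199 0.144  0.1141] yaw 15.3 tilt [-0.0036 -0.0006 -1.    ] F [-0.2661 -0.604   0.3402] open 34.8 ff 0.0
 turn z 0.3 shift [np.float64(-0.0013), np.float64(0.0019), np.float64(0.0681)] q [ 0.1839  0.4666  1.7695  0.0001  0.9092 -0.0832]
top [204 207] [] [204.2988 205.7063]
scene [199 184] [(np.int32(104), [203.12, 184.72])] [201.2586 182.309 ]
```

send_rows:
  motion:
    - [[0,0,0],[0,0.001,0.02],160]
    - [[0,0,0],[0,0,0.025],160]
    - [[0,0,0],[0,0,0.022],160]
    - [[0,0,0],[0,0,0],160]
    - [[0,0,0],[0,0,0],160]

```text
clock: 18.0
tcp_pos: [0.5219, 0.1447, 0.0496]
orientation: [0.606, 0.795, -0.0, -0.0]
force: [0.8, -0.2, 1.3]
opening: 0.372
finger_force: 0.0
```

Run:
```python
from h import *
th=np.radians(80)
to(*pan(.02-.068*np.cos(th),-.145-.068*np.sin(th)),.046,15)
```

```text
t 18.0 tcp [0.5219 0.1447 0.0496] yaw 15.33 tilt [-0.0004 -0.0001 -1.    ] F [ 0.8052 -0.2146  1.341 ] open 34.6 ff 0.0
 turn z 0.33 shift [np.float64(-0.0015), np.float64(-0.0002), np.float64(0.0036)] q [ 0.1845  0.5703  1.7981  0.      0.7737 -0.0831]
```

send_rows:
  motion:
    - [[0,0,8],[-0.0005,-0.0095,0.002],160]
    - [[0,0,8],[0.0007,-0.0095,0.001],160]
    - [[0,0,8],[0.0007,-0.0095,0],160]
    - [[0,0,8],[0.0007,-0.0095,0],160]
    - [[0,0,8],[0.0007,-0.0095,0],160]
    - [[0,0,8],[0.0007,-0.0095,0],160]
    - [[0,0,8],[0.0007,-0.0095,0],160]
    - [[0,0,8],[0.0007,-0.0095,0],160]

```text
clock: 18.8
tcp_pos: [0.4541, 0.1649, 0.0476]
orientation: [0.937, 0.35, 0.002, 0.0]
force: [1.7, -0.3, -0.6]
opening: 0.373
finger_force: 0.6
```

send_rows:
  motion:
    - [[0,0,8],[0.0007,-0.0095,0],160]
    - [[0,0,8.3],[0.0007,-0.0095,0],160]
    - [[0,0,0],[0,0,0],160]

```text
clock: 19.1
tcp_pos: [0.4434, 0.1812, 0.0474]
orientation: [0.976, 0.216, 0.001, -0.0]
force: [-1.4, -0.6, 0.1]
opening: 0.374
finger_force: 0.0
```

Run:
```python
from h import *
th=np.radians(0)
to(*pan(.02-.068*np.cos(th),-.145-.068*np.sin(th)),.046,-65)
```

```text
t 19.1 tcp [0.4434 0.1812 0.0474] yaw -65.07 tilt [ 0.0022  0.0007 -1.    ] F [-1.4055 -0.5623  0.1475] open 34.8 ff 0.0
 turn z -0.07 shift [np.float64(-0.0008), np.float64(0.0007), np.float64(0.0014)] q [0.2906 0.4896 1.9631 0.0001 0.6867 1.4262]
```

send_rows:
  motion:
    - [[0,0,0],[0,-0.002,0],160]
    - [[0,0,0],[0,-0.002,0],160]
    - [[0,0,0],[0,-0.002,0],160]
    - [[0,0,0],[0,-0.0015,0],160]
    - [[0,0,0],[0,-0.001,0],160]
    - [[0,0,0],[0,0,0],160]

```text
clock: 19.7
tcp_pos: [0.4395, 0.1881, 0.0458]
orientation: [0.976, 0.217, -0.0, -0.0]
force: [-0.6, -0.1, -0.0]
opening: 0.373
finger_force: 0.0
```

Run:
```python
from h import *
to(*pan(.02-.068,-.145+.0107),.046,-65)
```

```text
t 19.7 tcp [0.4395 0.1881 0.0458] yaw -64.97 tilt [-0.0002 -0.     -1.    ] F [-0.5569 -0.1032 -0.0022] open 34.7 ff 0.03161807544529438
 turn z 0.03 shift [np.float64(-0.0003), np.float64(-0.0021), np.float64(-0.0002)] q [0.307  0.4924 1.9642 0.0001 0.6852 1.4408]
```

send_rows:
  motion:
    - [[0,0,0],[0,-0.0006,0],160]
    - [[0,0,0],[0,-0.0006,0],160]
    - [[0,0,0],[0,0,0],160]

```text
clock: 20.0
tcp_pos: [0.4389, 0.1891, 0.0458]
orientation: [0.976, 0.217, -0.0, 0.0]
force: [0.3, -1.4, 0.2]
opening: 0.378
finger_force: 0.2
```

send_rows:
  motion:
    - [[0,0,0],[0,0.008,0],160]
    - [[0,0,0],[0,0,0],160]
    - [[0,0,0],[0,0,-0.03],160]
    - [[0,0,0],[0,0,-0.04],160]
    - [[0,0,0],[0,0,-0.04],160]
    - [[0,0,0],[0,0.04,0],100]
    - [[0,0,0],[0,0.045,0],50]
    - [[0,0,0],[0,0.045,0],0]

```text
clock: 20.8
tcp_pos: [0.498, 0.0627, 0.1563]
orientation: [0.976, 0.217, 0.001, 0.0]
force: [0.1, 0.8, 0.1]
opening: 0.582
finger_force: 0.0
```

send_rows:
  motion:
    - [[0,0,0],[-0.01,0.045,0],0]
    - [[0,0,0],[-0.01,0.045,0],0]
    - [[0,0,0],[-0.01,0.02,0],0]
    - [[0,0,0],[0,0,0],0]

```text
clock: 21.2
tcp_pos: [0.5167, -0.0509, 0.1557]
orientation: [0.977, 0.215, -0.0, 0.0]
force: [0.3, 1.0, -0.6]
opening: 0.926
finger_force: 0.0
```

Run:
```python
from h import *
to(0,0,.046,-65)
T=viewer.get_image("top");S=viewer.get_image("scene")
cv2.imwrite("pics/top5.png",T[:,:,::-1]);cv2.imwrite("pics/scene5.png",S[:,:,::-1])
ga=lambda h,s,v:(v>150)&(s<75)
print("garlic",blobs(T,ga,(225,175,290,230),30),blobs(S,ga,(220,190,300,240),30))
g=lambda I,x,y:cv2.resize(I[y-38:y+38,x-50:x+50,::-1],(400,300),interpolation=cv2.INTER_CUBIC)
h=lambda I,x,y:cv2.resize(I[y-75:y+75,x-100:x+100,::-1],(400,300),interpolation=cv2.INTER_CUBIC)
cv2.imwrite("pics/m5.png",np.vstack([np.hstack([g(T,200,232),g(S,180,190)]),np.hstack([h(T,280,220),h(S,290,230)])]))
```

```text
t 21.2 tcp [ 0.5167 -0.0509  0.1557] yaw -65.19 tilt [-0.0001 -0.0002 -1.    ] F [ 0.2606  1.0332 -0.5686] open 86.1 ff 0.0
 turn z -0.19 shift [np.float64(-0.4468), np.float64(-0.2645), np.float64(0.1097)] q [-0.1877  0.3728  1.7934 -0.0002  0.9754  0.9503]
garlic [(np.int32(288), [261.31, 180.32]), (np.int32(49), [236.45, 200.24]), (np.int32(52), [274.98, 207.9]), (np.int32(38), [287.58, 212.13])] [(np.int32(165), [286.02, 211.84]), (np.int32(155), [243.28, 213.75]), (np.int32(151), [293.68, 233.12])]
```

View pics/m5.png

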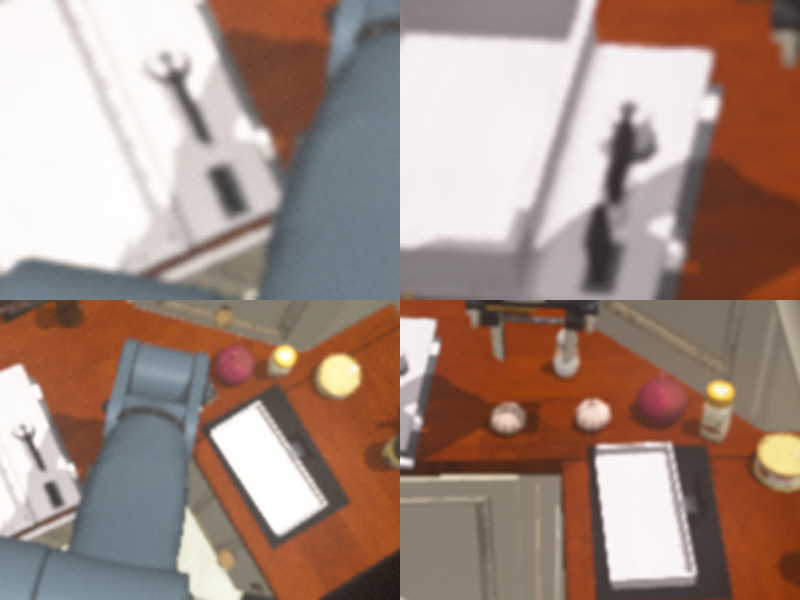

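Top crop: the lever is back in line with the plate, so it is clamped. The bulbs and scoop haven't moved: the bulbs are at (509,416) and (592,414) in the lower right crop. Next I turn the hand for the bulbs.

send_rows:
  motion:
    - [[0,0,-8.5],[0,0,0],0]
    - [[0,0,-8.5],[0,0,0],0]
    - [[0,0,-8.5],[0,0,0],0]
    - [[0,0,-8.5],[0,0,0],0]
    - [[0,0,-8.5],[0,0,0],0]
    - [[0,0,-8.5],[0,0,0],0]
    - [[0,0,-8.5],[0,0,0],0]
    - [[0,0,-8.5],[0,0,0],0]

```text
clock: 22.1
tcp_pos: [0.5166, -0.0468, 0.1559]
orientation: [0.685, 0.728, 0.0, -0.0]
force: [0.6, 0.6, 0.2]
opening: 0.999
finger_force: 0.0
```

send_rows:
  motion:
    - [[0,0,-8.5],[0,0,0],0]
    - [[0,0,-8.5],[0,0,0],0]
    - [[0,0,-8.5],[0,0,0],0]
    - [[0,0,-3.1],[0,0,0],0]
    - [[0,0,0],[0,0,0],0]

```text
clock: 22.6
tcp_pos: [0.5166, -0.047, 0.1559]
orientation: [0.487, 0.874, 0.0, -0.0]
force: [-0.6, -0.4, 0.4]
opening: 1.0
finger_force: 0.0
```

Run:
```python
from h import *
S=viewer.get_image("scene")
ga=lambda h,s,v:(v>150)&(s<75)
b=[x for x in blobs(S,ga,(220,190,300,228),30)];print(b)
for _,c in b:print(onz("scene",c,.028),onz("scene",c,.034))
to(.570,-.1215,.012,31.4)
```

```text
[(np.int32(166), [285.96, 211.8]), (np.int32(152), [243.99, 213.3])]
[ 0.5644 -0.1272  0.028 ] [ 0.5591 -0.1297  0.034 ]
[ 0.494  -0.0137  0.028 ] [ 0.489  -0.0168  0.034 ]
t 22.65 tcp [ 0.5167 -0.0472  0.1559] yaw 31.6 tilt [-0.      0.0001 -1.    ] F [ 0.0834  0.1429 -0.1259] open 93.3 ff 0.0
 turn z 0.2 shift [np.float64(-0.0912), np.float64(0.0068), np.float64(0.1439)] q [-0.1809  0.3719  1.7943  0.0001  0.9754 -0.7325]
```

send_rows:
  motion:
    - [[0,0,0],[-0.03,0.001,0],0]
    - [[0,0,0],[-0.035,0.001,0],0]
    - [[0,0,0],[-0.027,0.001,0],0]
    - [[0,0,0],[0,0,0.04],0]
    - [[0,0,0],[0,0,0.045],0]
    - [[0,0,0],[0,0,0.04],0]
    - [[0,0,0],[0,0,0.019],0]
    - [[0,0,0],[0,0,0],0]

```text
clock: 23.45
tcp_pos: [0.5659, -0.124, 0.0092]
orientation: [0.488, 0.873, -0.0, -0.002]
force: [-0.3, 0.3, 0.6]
opening: 0.998
finger_force: 0.0
```

send_rows:
  motion:
    - [[0,0,0],[0,0,0],150]
    - [[0,0,0],[0,0,0],150]
    - [[0,0,0],[0,0,0],150]
    - [[0,0,0],[0,0,0],150]
    - [[0,0,0],[0,0,0],150]
    - [[0,0,0],[0,0,0],150]
  grip_force: 8

```text
clock: 24.05
tcp_pos: [0.5677, -0.1251, 0.0122]
orientation: [0.488, 0.873, 0.0, 0.0]
force: [-0.3, 1.0, 2.3]
opening: 0.562
finger_force: 7.8
```

Run:
```python
from h import *
to(.4849,-.2719,.022,31.4)
```

```text
t 24.05 tcp [ 0.5677 -0.1251  0.0122] yaw 31.61 tilt [ 0.0007 -0.0002 -1.    ] F [-0.2889  0.9956  2.2654] open 52.3 ff 7.789267899643164
 turn z 0.21 shift [np.float64(-0.0821), np.float64(-0.1472), np.float64(-0.0098)] q [-0.297   0.6851  1.6998  0.0001  0.756  -0.8487]
```

send_rows:
  motion:
    - [[0,0,0],[0,0,-0.03],150]
    - [[0,0,0],[0,0,-0.04],150]
    - [[0,0,0],[-0.01,-0.02,-0.01],150]
    - [[0,0,0],[-0.02,-0.038,0],150]
    - [[0,0,0],[-0.022,-0.04,0],150]
    - [[0,0,0],[-0.02,-0.034,0],150]
    - [[0,0,0],[-0.01,-0.015,0],150]
    - [[0,0,0],[0,0,0],150]

```text
clock: 24.85
tcp_pos: [0.4843, -0.2739, 0.0919]
orientation: [0.489, 0.872, -0.0, 0.0]
force: [-0.1, 1.4, -1.3]
opening: 0.563
finger_force: 7.8
```

Run:
```python
from h import *
to(.4849,-.2719,.022,31.4)
S=viewer.get_image("scene")[:,:,::-1]
T=viewer.get_image("top")[:,:,::-1]
cv2.imwrite("pics/scene6.png",S);cv2.imwrite("pics/top6.png",T)
h=lambda I,x,y:cv2.resize(I[y-60:y+60,x-80:x+80],(400,300),interpolation=cv2.INTER_CUBIC)
a=h(S,310,240)
cv2.imwrite("pics/m6.png",a)
```

```text
t 24.85 tcp [ 0.4843 -0.2739  0.0919] yaw 31.44 tilt [ 0.     -0.0003 -1.    ] F [-0.0519  1.4139 -1.325 ] open 52.4 ff 7.800134451244958
 turn z 0.04 shift [np.float64(0.0014), np.float64(0.0015), np.float64(0.0699)] q [-0.5982  0.5238  1.7405 -0.0003  0.8771 -1.1467]
```

send_rows:
  motion:
    - [[0,0,0],[0.003,0.001,0.02],150]
    - [[0,0,0],[0,0,0.025],150]
    - [[0,0,0],[0,0,0.015],150]
    - [[0,0,0],[0,0,0.008],150]
    - [[0,0,0],[0,0,0],150]
    - [[0,0,0],[0,0,0],150]

```text
clock: 25.55
tcp_pos: [0.4851, -0.2689, 0.0245]
orientation: [0.488, 0.873, -0.0, 0.0]
force: [-0.2, -0.7, 0.2]
opening: 0.561
finger_force: 7.8
```

send_rows:
  motion:
    - [[0,0,0],[0,0,0.002],150]
    - [[0,0,0],[0,0,0.002],150]
    - [[0,0,0],[0,0,0],150]
    - [[0,0,0],[0,0,0],150]

```text
clock: 25.95
tcp_pos: [0.4849, -0.2691, 0.0202]
orientation: [0.488, 0.873, -0.0, 0.0]
force: [0.2, 0.2, 1.9]
opening: 0.563
finger_force: 7.8
```

send_rows:
  motion:
    - [[0,0,0],[0,0,0],104]
    - [[0,0,0],[0,0,0],95]
    - [[0,0,0],[0,0,0],80]
    - [[0,0,0],[0,0,0],75]
    - [[0,0,0],[0,0,0],75]
    - [[0,0,0],[0,0,-0.015],75]
    - [[0,0,0],[0,0,-0.035],75]
    - [[0,0,0],[0,0,-0.04],75]

```text
clock: 26.75
tcp_pos: [0.484, -0.2685, 0.1112]
orientation: [0.488, 0.873, 0.0, -0.001]
force: [1.1, -0.6, 0.3]
opening: 0.706
finger_force: 0.0
```

Run:
```python
from h import *
to(.495,-.0105,.012,31.4)
S=viewer.get_image("scene");ga=lambda h,s,v:(v>150)&(s<75)
print(blobs(S,ga,(220,190,262,228),30))
```

```text
t 26.75 tcp [ 0.484  -0.2685  0.1112] yaw 31.61 tilt [-0.0014  0.0009 -1.    ] F [ 1.1106 -0.5611  0.3052] open 65.7 ff 0.0
 turn z 0.21 shift [np.float64(0.2145), np.float64(0.1438), np.float64(0.0992)] q [-0.5906  0.4919  1.7356  0.      0.9157 -1.1423]
[(np.int32(171), [243.81, 213.44])]
```

send_rows:
  motion:
    - [[0,0,0],[0.02,0.012,-0.02],0]
    - [[0,0,0],[0.04,0.026,-0.02],0]
    - [[0,0,0],[0.045,0.03,0],0]
    - [[0,0,0],[0.045,0.03,0],0]
    - [[0,0,0],[0.04,0.028,0],0]
    - [[0,0,0],[0.0245,0.0178,0],0]
    - [[0,0,0],[0,0,0.04],0]
    - [[0,0,0],[0,0,0.04],0]

```text
clock: 27.6
tcp_pos: [0.4954, -0.0196, 0.07]
orientation: [0.487, 0.873, 0.001, 0.002]
force: [0.1, -0.2, 0.2]
opening: 1.001
finger_force: 0.0
```

Run:
```python
from h import *
to(.495,-.0105,.012,31.4)
```

```text
t 27.6 tcp [ 0.4954 -0.0196  0.07  ] yaw 31.73 tilt [ 0.0042 -0.0006 -1.    ] F [ 0.0668 -0.2241  0.196 ] open 93.1 ff 0.0
 turn z 0.33 shift [np.float64(0.008), np.float64(0.0044), np.float64(0.058)] q [-0.1335  0.4699  1.9127 -0.      0.7547 -0.6873]
```

send_rows:
  motion:
    - [[0,0,0],[0,0,0],0]
    - [[0,0,0],[0,0,0.02],0]
    - [[0,0,0],[0,0,0.025],0]
    - [[0,0,0],[0,0,0.014],0]
    - [[0,0,0],[0,0,0],0]

```text
clock: 28.1
tcp_pos: [0.4941, -0.0207, 0.0103]
orientation: [0.488, 0.873, -0.0, -0.001]
force: [-0.6, 0.1, -0.5]
opening: 1.0
finger_force: 0.0
```

Run:
```python
from h import *
to(.495,-.0105,.012,31.4)
```

```text
t 28.1 tcp [ 0.4941 -0.0207  0.0103] yaw 31.59 tilt [-0.0012  0.0002 -1.    ] F [-0.5982  0.1006 -0.5183] open 93.0 ff 0.0
 turn z 0.19 shift [np.float64(0.0083), np.float64(0.0061), np.float64(-0.0017)] q [-0.1361  0.5822  1.9302 -0.      0.6304 -0.6875]
```

send_rows:
  motion:
    - [[0,0,0],[0.004,0.003,-0.001],0]
    - [[0,0,0],[0.004,0.003,0],0]
    - [[0,0,0],[0,0,0],150]
    - [[0,0,0],[0,0,0],150]
    - [[0,0,0],[0,0,0],150]
    - [[0,0,0],[0,0,0],150]
    - [[0,0,0],[0,0,0],150]
    - [[0,0,0],[0,0,0],150]

```text
clock: 28.9
tcp_pos: [0.4953, -0.0107, 0.0112]
orientation: [0.488, 0.873, 0.0, 0.0]
force: [0.3, -0.0, 0.2]
opening: 0.584
finger_force: 8.0
```

Run:
```python
from h import *
to(.408,-.3187,.02,31.4)
```

```text
t 28.9 tcp [ 0.4953 -0.0107  0.0112] yaw 31.6 tilt [ 0.0002 -0.     -1.    ] F [ 0.3488 -0.0351  0.2242] open 54.3 ff 8.000723573131836
 turn z 0.2 shift [np.float64(-0.2174), np.float64(-0.235), np.float64(-0.0088)] q [-0.1156  0.5809  1.9289 -0.      0.6317 -0.6672]
```

send_rows:
  motion:
    - [[0,0,0],[0,0,-0.03],150]
    - [[0,0,0],[0,0,-0.04],150]
    - [[0,0,0],[-0.01,-0.012,-0.025],150]
    - [[0,0,0],[-0.03,-0.032,0],150]
    - [[0,0,0],[-0.035,-0.038,0],150]
    - [[0,0,0],[-0.035,-0.038,0],150]
    - [[0,0,0],[-0.035,-0.038,0],150]
    - [[0,0,0],[-0.035,-0.038,0],150]

```text
clock: 29.7
tcp_pos: [0.4234, -0.2621, 0.1062]
orientation: [0.488, 0.873, -0.0, 0.0]
force: [1.2, 0.3, 0.1]
opening: 0.584
finger_force: 8.0
```

send_rows:
  motion:
    - [[0,0,0],[-0.025,-0.028,0],150]
    - [[0,0,0],[-0.01,-0.011,0],150]
    - [[0,0,0],[0,0,0],150]
    - [[0,0,0],[0,0,0],150]

```text
clock: 30.1
tcp_pos: [0.4096, -0.3095, 0.106]
orientation: [0.488, 0.873, 0.0, -0.0]
force: [-0.9, 0.5, 0.3]
opening: 0.584
finger_force: 8.0
```

Run:
```python
from h import *
to(.4068,-.3165,.0195,31.4)
```

```text
t 30.1 tcp [ 0.4096 -0.3095  0.106 ] yaw 31.61 tilt [-0.0005  0.0007 -1.    ] F [-0.9233  0.5246  0.2705] open 54.4 ff 8.000105267419713
 turn z 0.21 shift [np.float64(-0.0045), np.float64(-0.006), np.float64(0.0865)] q [-0.7379  0.4374  1.8446  0.0003  0.8605 -1.2897]
```

send_rows:
  motion:
    - [[0,0,0],[-0.0045,-0.006,0.02],150]
    - [[0,0,0],[0,0,0.03],150]
    - [[0,0,0],[0,0,0.02],150]
    - [[0,0,0],[0,0,0.01],150]
    - [[0,0,0],[0,0,0.003],150]
    - [[0,0,0],[0,0,0],150]
    - [[0,0,0],[0,0,0],150]

```text
clock: 30.8
tcp_pos: [0.4074, -0.3176, 0.0241]
orientation: [0.488, 0.873, -0.0, 0.001]
force: [-0.2, 0.5, 0.5]
opening: 0.582
finger_force: 8.0
```

send_rows:
  motion:
    - [[0,0,0],[0,0,0.002],150]
    - [[0,0,0],[0,0,0.0022],150]
    - [[0,0,0],[0,0,0],150]
    - [[0,0,0],[0,0,0],150]

```text
clock: 31.2
tcp_pos: [0.4069, -0.3176, 0.0192]
orientation: [0.488, 0.873, -0.0, 0.0]
force: [0.6, -0.1, 1.0]
opening: 0.581
finger_force: 8.0
```

send_rows:
  motion:
    - [[0,0,0],[0,0,0],102]
    - [[0,0,0],[0,0,0],92]
    - [[0,0,0],[0,0,0],80]
    - [[0,0,0],[0,0,0],75]
    - [[0,0,0],[0,0,0],75]
    - [[0,0,0],[0,0,-0.015],75]
    - [[0,0,0],[0,0,-0.035],75]
    - [[0,0,0],[0,0,-0.04],75]

```text
clock: 32.0
tcp_pos: [0.4062, -0.3169, 0.1092]
orientation: [0.488, 0.873, 0.0, -0.001]
force: [0.9, -0.4, 0.6]
opening: 0.705
finger_force: 0.0
```

send_rows:
  motion:
    - [[0,0,0],[-0.01,0,-0.04],120]
    - [[0,0,0],[-0.04,0.02,-0.01],130]
    - [[0,0,0],[-0.04,0.02,0],130]
    - [[0,0,8.5],[0,0,0],130]
    - [[0,0,8.5],[0,0,0],130]
    - [[0,0,8.5],[0,0,0],130]
    - [[0,0,8.5],[0,0,0],130]
    - [[0,0,8.5],[0,0,0],130]

```text
clock: 32.8
tcp_pos: [0.488, -0.3731, 0.1588]
orientation: [0.773, 0.634, -0.0, -0.0]
force: [-0.2, 0.5, -0.6]
opening: 0.491
finger_force: 0.0
```

send_rows:
  motion:
    - [[0,0,8.5],[0,0,0],130]
    - [[0,0,8.5],[0,0,0],130]
    - [[0,0,8.5],[0,0,0],130]
    - [[0,0,8.5],[0,0,0],130]
    - [[0,0,8.5],[0,0,0],130]
    - [[0,0,5],[0,0,0],130]
    - [[0,0,0],[0,0,0],130]

```text
clock: 33.5
tcp_pos: [0.4879, -0.3731, 0.1589]
orientation: [0.962, 0.272, -0.0, -0.0]
force: [-0.0, 0.7, 0.3]
opening: 0.491
finger_force: 0.0
```

Run:
```python
from h import *
to(.4788,-.3482,.035,-58.6)
S=viewer.get_image("scene")[:,:,::-1]
T=viewer.get_image("top")[:,:,::-1]
cv2.imwrite("pics/scene7.png",S);cv2.imwrite("pics/top7.png",T)
def h(I,n,x,y):
    a=cv2.resize(I[y-45:y+45,x-60:x+60],(400,300),interpolation=cv2.INTER_CUBIC)
    b=np.radians(-58.6);M=np.array([[np.cos(b),-np.sin(b)],[np.sin(b),np.cos(b)]])
    for (u,v,z) in((.084,.03,.074),(.084,-.03,.074),(.058,.125,.028),(.058,-.125,.028),(-.058,-.125,.028),(-.058,.125,.028)):
        q=proj(n,np.r_[M@[u,v]+[.435,-.2765],z]);q=(q-[x-60,y-45]+.5)*400/120-.5
        cv2.circle(a,tuple(int(round(k)) for k in q),2,(0,0,255) if u>.06 else (255,0,0),-1)
    return a
cv2.imwrite("pics/m7.png",np.hstack([h(T,"top",315,228),h(S,"scene",318,262)]))
```

```text
t 33.5 tcp [ 0.4879 -0.3731  0.1589] yaw -58.45 tilt [-0.0002  0.0002 -1.    ] F [-0.025   0.6649  0.3007] open 45.7 ff 0.0
 turn z 0.15 shift [np.float64(0.0052), np.float64(-0.026), np.float64(0.1239)] q [-0.7285  0.5293  1.5341 -0.      1.0785  0.2917]
```

View pics/m7.png

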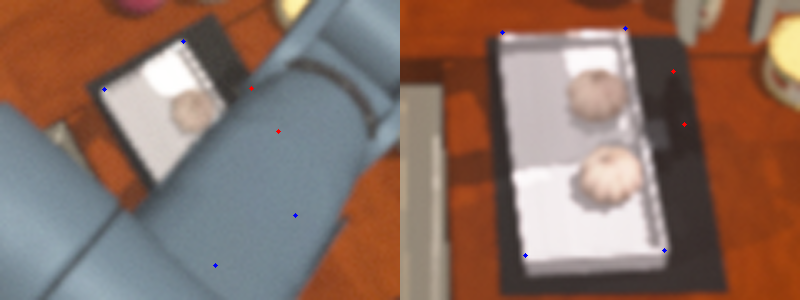

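Scene crop: both bulbs are on the scoop near the back wall, at (597,95) and (610,175), and the grip is where I expected it. Next I grasp it.

send_rows:
  motion:
    - [[0,0,0],[0.003,-0.013,0],156]
    - [[0,0,0],[0.002,-0.013,0],156]
    - [[0,0,0],[0,0,0.03],156]
    - [[0,0,0],[0,0,0.03],156]
    - [[0,0,0],[0,0,0.015],156]
    - [[0,0,0],[0,0,0],156]

```text
clock: 34.2
tcp_pos: [0.4778, -0.3477, 0.0822]
orientation: [0.962, 0.273, -0.001, -0.001]
force: [-0.2, 0.3, 0.4]
opening: 0.388
finger_force: 0.0
```

Run:
```python
from h import *
to(.4788,-.3482,.036,-58.6)
S=viewer.get_image("scene");cv2.imwrite("pics/scene8.png",S[:,:,::-1])
```

```text
t 34.2 tcp [ 0.4778 -0.3477  0.0822] yaw -58.32 tilt [-0.0027  0.0023 -1.    ] F [-0.2091  0.3089  0.4499] open 36.1 ff 0.0
 turn z 0.28 shift [np.float64(0.0006), np.float64(0.0009), np.float64(0.0462)] q [-0.7078  0.5918  1.6477 -0.      0.9056  0.31  ]
```

send_rows:
  motion:
    - [[0,0,0.2],[0,0.001,0.015],156]
    - [[0,0,0],[0,0,0.015],156]
    - [[0,0,0],[0,0,0.01],156]
    - [[0,0,0],[0,0,0.006],156]
    - [[0,0,0],[0,0,0],156]
    - [[0,0,0],[0,0,0],156]

```text
clock: 34.85
tcp_pos: [0.4793, -0.3493, 0.0381]
orientation: [0.963, 0.271, 0.0, 0.0]
force: [1.1, -0.6, 0.3]
opening: 0.386
finger_force: 0.0
```

Run:
```python
from h import *
to(.4788,-.3482,.036,-58.6)
```

```text
t 34.85 tcp [ 0.4793 -0.3493  0.0381] yaw -58.59 tilt [ 0.0001 -0.0001 -1.    ] F [ 1.1409 -0.6281  0.2842] open 35.9 ff 0.0
 turn z 0.01 shift [np.float64(0.0002), np.float64(-0.0012), np.float64(0.0021)] q [-0.7083  0.6595  1.6611 -0.      0.8208  0.3143]
```

send_rows:
  motion:
    - [[0,0,0],[0,0,0],175]
    - [[0,0,0],[0,0,0],190]
    - [[0,0,0],[0,0,0],200]
    - [[0,0,0],[0,0,0],207]
    - [[0,0,0],[0,0,0],213]
    - [[0,0,0],[0,0,0],218]
    - [[0,0,0],[0,0,0],222]
    - [[0,0,0],[0,0,0],228]
  grip_force: 10

```text
clock: 35.65
tcp_pos: [0.4791, -0.3492, 0.038]
orientation: [0.963, 0.271, -0.0, -0.0]
force: [-1.2, 0.5, 0.9]
opening: 0.13
finger_force: 10.0
```

send_rows:
  motion:
    - [[0,0,0],[0,0,0],255]
    - [[0,0,0],[0,0,0],255]
    - [[0,0,0],[0,0,0],255]
  grip_force: 50

```text
clock: 35.95
tcp_pos: [0.4791, -0.3492, 0.038]
orientation: [0.963, 0.271, -0.0, -0.0]
force: [-0.3, -0.0, 1.0]
opening: 0.128
finger_force: 50.0
```

Run:
```python
from h import *
to(.4788,-.3482,.036,-58.6);print(sensors.sense()["ft_torque"])
S=viewer.get_image("scene");cv2.imwrite("pics/scene9.png",S[:,:,::-1])
ga=lambda h,s,v:(v>100)&(s>25)&(s<75)
print(blobs(S,ga,(285,225,345,305),25))
I=cv2.imread("pics/scene8.png")[:,:,::-1].copy();print(blobs(I,ga,(285,225,345,305),25))
```

```text
t 35.95 tcp [ 0.4791 -0.3492  0.038 ] yaw -58.6 tilt [-0.0001  0.0001 -1.    ] F [-0.3423 -0.0427  1.0206] open 11.9 ff 49.979254603385925
 turn z 0.0 shift [np.float64(0.0003), np.float64(-0.0011), np.float64(0.002)] q [-0.7084  0.6595  1.6615  0.      0.8207  0.3143]
[-0.0565  0.2515 -0.0601]
[(np.int32(41), [298.78, 227.29]), (np.int32(97), [337.57, 227.97]), (np.int32(241), [316.85, 245.33]), (np.int32(81), [336.38, 249.8]), (np.int32(308), [320.39, 268.81])]
[(np.int32(68), [307.81, 228.1]), (np.int32(92), [332.72, 239.91]), (np.int32(252), [317.04, 245.37]), (np.int32(306), [320.77, 269.02])]
```

The grip is firm and the bulbs haven't moved. I'll lift gently.

send_rows:
  motion:
    - [[0,0,0],[0,0,-0.002],255]
    - [[0,0,0],[0,0,-0.004],255]
    - [[0,0,0],[0,0,-0.006],255]
    - [[0,0,0],[0,0,-0.008],255]
    - [[0,0,0],[0,0,-0.009],255]
    - [[0,0,0],[0,0,-0.009],255]
    - [[0,0,0],[0,0,-0.007],255]
    - [[0,0,0],[0,0,-0.004],255]

```text
clock: 36.8
tcp_pos: [0.4794, -0.3494, 0.088]
orientation: [0.963, 0.271, 0.0, 0.0]
force: [0.4, 0.2, -2.4]
opening: 0.127
finger_force: 50.0
```

Run:
```python
from h import *
to(.502,.167,.150,-65);print(sensors.sense()["ft_torque"])
S=viewer.get_image("scene");cv2.imwrite("pics/scene10.png",S[:,:,::-1])
ga=lambda h,s,v:(v>100)&(s>25)&(s<75)
print(blobs(S,ga,(275,195,355,305),60))
b=np.radians(-58.6);M=np.array([[np.cos(b),-np.sin(b)],[np.sin(b),np.cos(b)]])
for y in(.0465,-.045):print(proj("scene",np.r_[M@[.0195,y]+[.435,-.2765],.085]))
```

```text
t 36.8 tcp [ 0.4794 -0.3494  0.088 ] yaw -58.59 tilt [ 0.0008 -0.0007 -1.    ] F [ 0.4319  0.1599 -2.3844] open 11.8 ff 49.96837019920349
 turn z 6.41 shift [np.float64(0.2387), np.float64(-0.4585), np.float64(-0.062)] q [-0.7083  0.5851  1.642  -0.      0.9135  0.3143]
[-0.1475  0.0137 -0.0246]
[(np.int32(392), [342.15, 208.54]), (np.int32(85), [348.54, 233.85]), (np.int32(275), [318.27, 233.66]), (np.int32(94), [338.09, 238.21]), (np.int32(314), [321.96, 257.6])]
[317.2898 232.0145]
[321.1348 256.3928]
```

send_rows:
  motion:
    - [[0,0,0.3],[0,0,-0.004],255]
    - [[0,0,0.6],[0,0,-0.008],255]
    - [[0,0,0.9],[0,0,-0.012],255]
    - [[0,0,1.2],[0,0,-0.014],255]
    - [[0,0,1.2],[0,0,-0.012],255]
    - [[0,0,1.0],[0,0,-0.008],255]
    - [[0,0,0.8],[0,0,-0.004],255]
    - [[0,0,0.4],[0,0,-0.002],255]

```text
clock: 37.65
tcp_pos: [0.4792, -0.3493, 0.1514]
orientation: [0.976, 0.216, 0.0, 0.0]
force: [0.5, 0.1, -2.7]
opening: 0.129
finger_force: 50.0
```

send_rows:
  motion:
    - [[0,0,0],[0.0005,-0.001,0],255]
    - [[0,0,0],[0.001,-0.002,0],255]
    - [[0,0,0],[0.0015,-0.0028,0],255]
    - [[0,0,0],[0.0019,-0.0036,0],255]
    - [[0,0,0],[0.0023,-0.0044,0],255]
    - [[0,0,0],[0.0028,-0.0053,0],255]
    - [[0,0,0],[0.0032,-0.0062,0],255]
    - [[0,0,0],[0.0037,-0.0071,0],255]

```text
clock: 38.45
tcp_pos: [0.4808, -0.3121, 0.151]
orientation: [0.976, 0.217, -0.0, 0.0]
force: [0.4, 0.3, -2.6]
opening: 0.125
finger_force: 50.0
```

send_rows:
  motion:
    - [[0,0,0],[0.0042,-0.008,0],255]
    - [[0,0,0],[0.0046,-0.0089,0],255]
    - [[0,0,0],[0.0046,-0.0089,0],255]
    - [[0,0,0],[0.0046,-0.0089,0],255]
    - [[0,0,0],[0.0046,-0.0089,0],255]
    - [[0,0,0],[0.0046,-0.0089,0],255]
    - [[0,0,0],[0.0046,-0.0089,0],255]
    - [[0,0,0],[0.0046,-0.0089,0],255]

```text
clock: 39.25
tcp_pos: [0.4841, -0.2328, 0.151]
orientation: [0.976, 0.217, 0.0, 0.0]
force: [0.9, -1.0, -2.8]
opening: 0.127
finger_force: 50.0
```

Run:
```python
from h import *
to(.502,.167,.150,-65);s=sensors.sense();print(s["ft_torque"])
S=viewer.get_image("scene");cv2.imwrite("pics/scene11.png",S[:,:,::-1])
ga=lambda h,s,v:(v>100)&(s>25)&(s<75)
p=sensors.sense()["tcp_pos"]
b=np.radians(-65);M=np.array([[np.cos(b),-np.sin(b)],[np.sin(b),np.cos(b)]])
for y in(.0465,-.045):
    c=proj("scene",np.r_[M@[.0195-.084,y]+p[:2],p[2]+.005]);i=c.astype(int);print(c,blobs(S,ga,(i[0]-30,i[1]-14,i[0]+20,i[1]+14),60))
```

```text
t 39.25 tcp [ 0.4841 -0.2328  0.151 ] yaw -64.99 tilt [ 0. -0. -1.] F [ 0.9102 -1.0359 -2.8417] open 11.8 ff 49.968443512916565
 turn z 0.01 shift [np.float64(0.1852), np.float64(-0.3548), np.float64(0.001)] q [-0.535   0.4091  1.7512 -0.      0.9812  0.5994]
[-0.148   0.0507 -0.0157]
[285.061 198.28 ] [(np.int32(86), [300.24, 202.62]), (np.int32(298), [285.15, 200.93])]
[283.7567 221.1091] [(np.int32(304), [284.57, 224.72])]
```

send_rows:
  motion:
    - [[0,0,0],[0.0035,-0.0067,0],255]
    - [[0,0,0],[0.0046,-0.0089,0],255]
    - [[0,0,0],[0.0046,-0.0089,0],255]
    - [[0,0,0],[0.0046,-0.0089,0],255]
    - [[0,0,0],[0.0046,-0.0089,0],255]
    - [[0,0,0],[0.0046,-0.0089,0],255]
    - [[0,0,0],[0.0046,-0.0089,0],255]
    - [[0,0,0],[0.0046,-0.0089,0],255]

```text
clock: 40.1
tcp_pos: [0.4873, -0.1551, 0.151]
orientation: [0.976, 0.217, 0.0, -0.0]
force: [0.3, -0.0, -1.4]
opening: 0.127
finger_force: 50.0
```

send_rows:
  motion:
    - [[0,0,0],[0.0046,-0.0089,0],255]
    - [[0,0,0],[0.0046,-0.0089,0],255]
    - [[0,0,0],[0.0046,-0.0089,0],255]
    - [[0,0,0],[0.0046,-0.0089,0],255]
    - [[0,0,0],[0.0046,-0.0089,0],255]
    - [[0,0,0],[0.0046,-0.0089,0],255]
    - [[0,0,0],[0.0046,-0.0089,0],255]
    - [[0,0,0],[0.0046,-0.0089,0],255]

```text
clock: 40.9
tcp_pos: [0.4905, -0.0751, 0.151]
orientation: [0.976, 0.217, 0.0, 0.0]
force: [0.5, 0.2, -2.8]
opening: 0.126
finger_force: 50.0
```

send_rows:
  motion:
    - [[0,0,0],[0.0046,-0.0089,0],255]
    - [[0,0,0],[0.0046,-0.0089,0],255]
    - [[0,0,0],[0.0046,-0.0089,0],255]
    - [[0,0,0],[0.0046,-0.0089,0],255]
    - [[0,0,0],[0.0046,-0.0089,0],255]
    - [[0,0,0],[0.0046,-0.0089,0],255]
    - [[0,0,0],[0.0042,-0.008,0],255]
    - [[0,0,0],[0.0042,-0.008,0],255]

```text
clock: 41.7
tcp_pos: [0.4938, 0.003, 0.151]
orientation: [0.976, 0.217, 0.0, 0.0]
force: [0.1, 0.1, -2.5]
opening: 0.126
finger_force: 50.0
```

```bash
cat > bc.py <<'E'
from h import *
to(.502,.167,.150,-65);s=sensors.sense();print(s["ft_torque"])
S=viewer.get_image("scene");cv2.imwrite("pics/scene12.png",S[:,:,::-1])
ga=lambda h,s,v:(v>100)&(s>25)&(s<75)
p=sensors.sense()["tcp_pos"]
b=np.radians(-65);M=np.array([[np.cos(b),-np.sin(b)],[np.sin(b),np.cos(b)]])
for y in(.0465,-.045):
    c=proj("scene",np.r_[M@[.0195-.084,y]+p[:2],p[2]+.005]);i=c.astype(int);print(c,blobs(S,ga,(i[0]-30,i[1]-14,i[0]+20,i[1]+14),60))
E
python3 bc.py
```

```text
t 41.7 tcp [0.4938 0.003  0.151 ] yaw -64.98 tilt [ 0. -0. -1.] F [ 0.1307  0.1024 -2.5168] open 11.7 ff 49.96850609779358
 turn z 0.02 shift [np.float64(0.0768), np.float64(-0.1452), np.float64(0.001)] q [-0.0883  0.337   1.8614 -0.      0.9431  1.0459]
[-0.1665  0.0689  0.0036]
[218.5083 170.4902] [(np.int32(331), [223.8, 174.34])]
[214.3662 190.8398] [(np.int32(96), [219.15, 178.47]), (np.int32(250), [215.28, 194.66])]
```

send_rows:
  motion:
    - [[0,0,0],[0.0037,-0.0071,0],255]
    - [[0,0,0],[0.0037,-0.0071,0],255]
    - [[0,0,0],[0.0037,-0.0071,0],255]
    - [[0,0,0],[0.0037,-0.0071,0],255]
    - [[0,0,0],[0.0037,-0.0071,0],255]
    - [[0,0,0],[0.0037,-0.0071,0],255]
    - [[0,0,0],[0.0037,-0.0071,0],255]
    - [[0,0,0],[0.0037,-0.0071,0],255]

```text
clock: 42.55
tcp_pos: [0.4966, 0.0668, 0.151]
orientation: [0.976, 0.217, -0.0, 0.0]
force: [0.2, -0.6, -2.8]
opening: 0.125
finger_force: 50.0
```

send_rows:
  motion:
    - [[0,0,0],[0.0035,-0.0065,0],255]
    - [[0,0,0],[0.0035,-0.0065,0],255]
    - [[0,0,0],[0.0035,-0.0065,0],255]
    - [[0,0,0],[0.0035,-0.0065,0],255]
    - [[0,0,0],[0.003,-0.006,0],255]
    - [[0,0,0],[0.003,-0.006,0],255]
    - [[0,0,0],[0.003,-0.005,0],255]
    - [[0,0,0],[0.003,-0.005,0],255]

```text
clock: 43.35
tcp_pos: [0.4999, 0.1211, 0.151]
orientation: [0.976, 0.217, -0.0, 0.0]
force: [0.7, 0.0, -2.4]
opening: 0.124
finger_force: 50.0
```

send_rows:
  motion:
    - [[0,0,0],[0.0025,-0.005,0],255]
    - [[0,0,0],[0.0025,-0.005,0],255]
    - [[0,0,0],[0.0025,-0.005,0],255]
    - [[0,0,0],[0.002,-0.0045,0],255]
    - [[0,0,0],[0.002,-0.004,0],255]
    - [[0,0,0],[0.0015,-0.0035,0],255]
    - [[0,0,0],[0.001,-0.003,0],255]
    - [[0,0,0],[0.001,-0.002,0],255]

```text
clock: 44.15
tcp_pos: [0.4998, 0.1562, 0.151]
orientation: [0.976, 0.217, -0.0, 0.0]
force: [0.1, -0.5, -2.9]
opening: 0.122
finger_force: 50.0
```

```bash
python3 bc.py
python3 - <<'E'
import numpy as np
# tilt path keeping the lip fixed (moving lip down 12 mm): TCP rel lip, level: along scoop +x .142, up dz
r=np.array([.142, .038-.008])  # TCP above bed top by .030
for t in range(0,56,5):
    a=np.radians(t); # mouth down: grip side rises
    v=np.array([r[0]*np.cos(a)-r[1]*np.sin(a), r[0]*np.sin(a)+r[1]*np.cos(a)])
    print(t,np.round(v,4))
E
```

```text
t 44.15 tcp [0.4998 0.1562 0.151 ] yaw -64.98 tilt [-0.0001 -0.     -1.    ] F [ 0.077  -0.4653 -2.9247] open 11.4 ff 49.968498945236206
 turn z 0.02 shift [np.float64(0.0065), np.float64(-0.0088), np.float64(0.001)] q [ 0.2141  0.3869  1.7859 -0.      0.9689  1.3483]
[-0.1549  0.0936 -0.0093]
[178.9828 154.0468] [(np.int32(76), [165.74, 144.29]), (np.int32(319), [184.07, 157.49])]
[173.3155 172.9984] [(np.int32(150), [182.55, 161.27]), (np.int32(238), [174.48, 176.53])]
0 [0.142 0.03 ]
5 [0.1388 0.0423]
10 [0.1346 0.0542]
15 [0.1294 0.0657]
20 [0.1232 0.0768]
25 [0.116  0.0872]
30 [0.108 0.097]
35 [0.0991 0.106 ]
40 [0.0895 0.1143]
45 [0.0792 0.1216]
50 [0.0683 0.1281]
55 [0.0569 0.1335]
```

Both bulbs are still on the scoop and the mouth is over the pan. I'll lower slightly, then tip about the lip.

send_rows:
  motion:
    - [[0,0,0],[0.001,-0.002,0.003],255]
    - [[0,0,0],[0.001,-0.002,0.004],255]
    - [[0,0,0],[0.001,-0.002,0.005],255]
    - [[0,0,0],[0.001,-0.002,0.005],255]
    - [[0,0,0],[0.001,0,0.003],255]
    - [[0,0,0],[0,0,0],255]

```text
clock: 44.8
tcp_pos: [0.5009, 0.1654, 0.1304]
orientation: [0.976, 0.217, -0.0, 0.0]
force: [0.1, 0.0, -2.1]
opening: 0.125
finger_force: 50.0
```

send_rows:
  motion:
    - [[-2,0,0],[0,-0.0012,-0.005],255]
    - [[-3,0,0],[0,-0.0018,-0.0074],255]
    - [[-3,0,0],[0,-0.0018,-0.0074],255]
    - [[-3,0,0],[0,-0.0018,-0.0074],255]
    - [[-3,0,0],[0,-0.0018,-0.0074],255]
    - [[-3,0,0],[0,-0.0018,-0.0074],255]
    - [[-3,0,0],[0,-0.0018,-0.0074],255]
    - [[0,0,0],[0,0,0],255]

```text
clock: 45.6
tcp_pos: [0.4928, 0.1837, 0.1783]
orientation: [0.961, 0.214, 0.038, 0.17]
force: [-0.5, 0.0, -2.8]
opening: 0.129
finger_force: 50.0
```

```bash
cat > lip.py <<'E'
from h import *
s=sensors.sense();M=R.from_quat(s["orientation"]).as_matrix();p=s["tcp_pos"]
lip=p+M@[0,-.142,.030];a=np.radians(25)
d=lip[:2]-PT;print("t",s["clock"],"tcp",p,"toolz",M[:,2],"tilt",np.degrees(np.arccos(-M[2,2])),"roll x",M[2,0],"lip pan",[d@[np.cos(a),np.sin(a)],d@[-np.sin(a),np.cos(a)]],lip[2],"F",s["force"],"q",s["qpos"])
E
python3 lip.py
```

```text
t 45.6 tcp [0.4928 0.1837 0.1783] toolz [ 0.146  -0.3099 -0.9395] tilt 20.02997607645257 roll x 0.0007942695510414766 lip pan [np.float64(-0.0013850296756193542), np.float64(-0.039792060616648015)] 0.10143143167165425 F [-0.4663  0.0389 -2.8005] q [ 0.4493  0.3775  1.7694 -0.4093  1.0365  1.8002]
```

send_rows:
  motion:
    - [[-3,0,0],[0,-0.0018,-0.0074],255]
    - [[-3,0,0],[0,-0.0018,-0.0074],255]
    - [[-3,0,0],[0,-0.0018,-0.0074],255]
    - [[-3,0,0],[0,-0.0018,-0.0074],255]
    - [[-3,0,0],[0,-0.0018,-0.0074],255]
    - [[-3,0,0],[0,-0.0018,-0.0074],255]
    - [[-3,0,0],[0,-0.0018,-0.0074],255]
    - [[-3,0,0],[0,-0.0018,-0.0074],255]

```text
clock: 46.4
tcp_pos: [0.4751, 0.2208, 0.221]
orientation: [0.905, 0.201, 0.081, 0.366]
force: [0.5, 1.0, -0.8]
opening: 0.128
finger_force: 50.0
```

send_rows:
  motion:
    - [[0,0,0],[0,0,0],255]
    - [[0,0,0],[0,0,0],255]
    - [[0,0,0],[0,0,0],255]
    - [[0,0,0],[0,0,0],255]
    - [[0,0,0],[0,0,0],255]

```text
clock: 46.9
tcp_pos: [0.4753, 0.2205, 0.2213]
orientation: [0.905, 0.2, 0.081, 0.365]
force: [0.6, -0.4, -2.0]
opening: 0.125
finger_force: 50.0
```

```bash
python3 lip.py
python3 - <<'E'
from h import *
S=viewer.get_image("scene");T=viewer.get_image("top");cv2.imwrite("pics/scene13.png",S[:,:,::-1]);cv2.imwrite("pics/top13.png",T[:,:,::-1])
ga=lambda h,s,v:(v>100)&(s>20)&(s<75)&(h<25)
print(blobs(S,ga,(70,130,230,235),50),blobs(T,ga,(100,180,230,290),40))
E
```

```text
t 46.9 tcp [0.4753 0.2205 0.2213] toolz [ 0.2932 -0.6292 -0.7198] tilt 43.96129205948451 roll x 0.00011405645530473962 lip pan [np.float64(-0.001523986449398639), np.float64(-0.04079113153383858)] 0.10111876624004587 F [ 0.6493 -0.4491 -1.9591] q [ 0.7035  0.4535  1.7022 -0.7621  1.3238  2.164 ]
[(np.int32(304), [161.07, 137.5]), (np.int32(175), [203.53, 134.46]), (np.int32(196), [128.61, 146.54]), (np.int32(419), [131.19, 180.0]), (np.int32(51), [102.14, 228.78]), (np.int32(98), [163.37, 231.36])] [(np.int32(71), [148.77, 187.65]), (np.int32(1133), [200.34, 264.6]), (np.int32(181), [173.41, 205.97]), (np.int32(68), [134.06, 213.85]), (np.int32(299), [150.38, 230.21])]
```

The weight on the wrist has dropped to the empty scoop, so the bulbs are out. I'll level the scoop over the pan the same way.

send_rows:
  motion:
    - [[4,0,0],[0,0.0018,0.0098],255]
    - [[4,0,0],[0,0.0018,0.0098],255]
    - [[4,0,0],[0,0.0018,0.0098],255]
    - [[4,0,0],[0,0.0018,0.0098],255]
    - [[4,0,0],[0,0.0018,0.0098],255]
    - [[4,0,0],[0,0.0018,0.0098],255]
    - [[4,0,0],[0,0.0018,0.0098],255]
    - [[4,0,0],[0,0.0018,0.0098],255]

```text
clock: 47.8
tcp_pos: [0.497, 0.1744, 0.1613]
orientation: [0.971, 0.215, 0.023, 0.101]
force: [-0.3, 0.7, -2.5]
opening: 0.126
finger_force: 50.0
```

send_rows:
  motion:
    - [[4,0,0],[0,0.0018,0.0098],255]
    - [[4,0,0],[0,0.0018,0.0098],255]
    - [[4,0,0],[0,0.0018,0.0098],255]
    - [[0,0,0],[0,0,-0.01],255]
    - [[0,0,0],[0,0,-0.01],255]
    - [[0,0,0],[0,0,0],255]

```text
clock: 48.4
tcp_pos: [0.5016, 0.1667, 0.1553]
orientation: [0.976, 0.217, 0.002, 0.001]
force: [-0.2, 0.4, -1.5]
opening: 0.123
finger_force: 50.0
```

```bash
python3 lip.py;python3 - <<'E'
from h import *
to(.4791,-.3492,.15,-58.6)
E
```

```text
t 48.4 tcp [0.5016 0.1667 0.1553] toolz [ 0.004  -0.0007 -1.    ] tilt 0.2333938255983349 roll x 0.0033653387215720866 lip pan [np.float64(-0.0004670639821026403), np.float64(-0.0401178243879155)] 0.1250228381144733 F [-0.2122  0.4204 -1.544 ] q [ 0.2336  0.3874  1.7723 -0.0019  0.9782  1.3684]
t 48.4 tcp [0.5016 0.1667 0.1553] yaw -64.96 tilt [ 0.004  -0.0007 -1.    ] F [-0.2122  0.4204 -1.544 ] open 11.4 ff 49.96877610683441
 turn z -6.36 shift [np.float64(-0.288), np.float64(0.4286), np.float64(0.0053)] q [ 0.2336  0.3874  1.7723 -0.0019  0.9782  1.3684]
```

send_rows:
  motion:
    - [[0,0,0],[-0.0023,0.0044,0],255]
    - [[0,0,0],[-0.0069,0.0133,0],255]
    - [[0,0,0],[-0.0115,0.0222,0],255]
    - [[0,0,0],[-0.0138,0.0266,0],255]
    - [[0,0,0],[-0.0138,0.0266,0],255]
    - [[0,0,0],[-0.0138,0.0266,0],255]
    - [[0,0,0],[-0.0138,0.0266,0],255]
    - [[0,0,0],[-0.0138,0.0266,0],255]

```text
clock: 49.2
tcp_pos: [0.4918, -0.0304, 0.1529]
orientation: [0.976, 0.217, -0.0, 0.0]
force: [0.6, 0.6, -1.1]
opening: 0.124
finger_force: 50.0
```

send_rows:
  motion:
    - [[0,0,0],[-0.0138,0.0266,0],255]
    - [[0,0,0],[-0.0138,0.0266,0],255]
    - [[0,0,0],[-0.0138,0.0266,0],255]
    - [[0,0,0],[-0.0138,0.0266,0],255]
    - [[0,0,0],[-0.0138,0.0266,0],255]
    - [[0,0,0],[-0.0138,0.0266,0],255]
    - [[0,0,0],[-0.0138,0.0266,0],255]
    - [[0,0,0],[-0.0138,0.0266,0],255]

```text
clock: 50.0
tcp_pos: [0.4814, -0.2698, 0.1528]
orientation: [0.976, 0.216, -0.0, 0.0]
force: [0.2, 0.2, -1.4]
opening: 0.119
finger_force: 50.0
```

send_rows:
  motion:
    - [[0,0,0],[-0.0138,0.0266,0],255]
    - [[0,0,0],[-0.0115,0.0222,0],255]
    - [[0,0,-1.5],[-0.0069,0.0133,0],255]
    - [[0,0,-2],[-0.0023,0.004,0],255]
    - [[0,0,-2],[0,0,0],255]
    - [[0,0,-0.9],[0,0,0],255]
    - [[0,0,0],[0,0,0],255]
    - [[0,0,0],[0,0,0],255]

```text
clock: 50.8
tcp_pos: [0.479, -0.3425, 0.1529]
orientation: [0.963, 0.27, -0.0, 0.0]
force: [-0.4, 0.2, -2.2]
opening: 0.129
finger_force: 50.0
```

Run:
```python
from h import *
to(.4791,-.3492,.038,-58.6)
S=viewer.get_image("scene");T=viewer.get_image("top");cv2.imwrite("pics/scene14.png",S[:,:,::-1]);cv2.imwrite("pics/top14.png",T[:,:,::-1])
ga=lambda h,s,v:(v>100)&(s>20)&(s<75)&(h<25)
print(blobs(S,ga,(70,130,230,235),50),blobs(T,ga,(100,180,230,290),40))
```

```text
t 50.8 tcp [ 0.479  -0.3425  0.1529] yaw -58.62 tilt [-0.0002 -0.0001 -1.    ] F [-0.3785  0.2009 -2.1999] open 12.0 ff 49.968701004981995
 turn z -0.02 shift [np.float64(-0.0034), np.float64(0.0057), np.float64(0.1149)] q [-0.6997  0.493   1.6106 -0.0002  1.038   0.3235]
[(np.int32(180), [203.48, 134.27]), (np.int32(71), [170.66, 231.69])] [(np.int32(82), [130.9, 200.44]), (np.int32(81), [207.68, 209.77]), (np.int32(151), [137.91, 219.74]), (np.int32(77), [132.01, 244.97]), (np.int32(136), [152.21, 235.93]), (np.int32(933), [179.33, 274.53])]
```

send_rows:
  motion:
    - [[0,0,0],[-0.0034,0.0057,0.01],255]
    - [[0,0,0],[0,0,0.025],255]
    - [[0,0,0],[0,0,0.03],255]
    - [[0,0,0],[0,0,0.025],255]
    - [[0,0,0],[0,0,0.012],255]
    - [[0,0,0],[0,0,0.005],255]
    - [[0,0,0],[0,0,0],255]
    - [[0,0,0],[0,0,0],255]

```text
clock: 51.7
tcp_pos: [0.4798, -0.3496, 0.047]
orientation: [0.963, 0.271, 0.0, 0.001]
force: [0.5, -0.0, -1.7]
opening: 0.121
finger_force: 50.0
```

Run:
```python
from h import *
to(.4791,-.3492,.038,-58.6)
```

```text
t 51.7 tcp [ 0.4798 -0.3496  0.047 ] yaw -58.59 tilt [ 0.0012 -0.001  -1.    ] F [ 0.5175 -0.0324 -1.6726] open 11.3 ff 49.96887445449829
 turn z 0.01 shift [np.float64(-0.0004), np.float64(-0.0007), np.float64(0.009)] q [-0.7081  0.6461  1.658  -0.      0.8359  0.3145]
```

send_rows:
  motion:
    - [[0,0,0],[0,0,0.003],255]
    - [[0,0,0],[0,0,0.003],255]
    - [[0,0,0],[0,0,0.002],255]
    - [[0,0,0],[0,0,0.0008],255]
    - [[0,0,0],[0,0,0],255]
    - [[0,0,0],[0,0,0],255]

```text
clock: 52.3
tcp_pos: [0.4794, -0.3493, 0.0379]
orientation: [0.963, 0.271, 0.0, 0.0]
force: [-1.5, 0.9, 7.4]
opening: 0.125
finger_force: 50.0
```

Run:
```python
from h import *
to(.4791,-.3492,.038,-58.6)
```

```text
t 52.3 tcp [ 0.4794 -0.3493  0.0379] yaw -58.59 tilt [ 0.0001 -0.0001 -1.    ] F [-1.4551  0.8978  7.4392] open 11.6 ff 49.973613023757935
 turn z 0.01 shift [np.float64(-0.0002), np.float64(-0.0002), np.float64(-0.0001)] q [-0.7081  0.6598  1.6611 -0.0001  0.8205  0.3145]
```

send_rows:
  motion:
    - [[0,0,0],[0,0,-0.0006],255]
    - [[0,0,0],[0,0,0],215]
    - [[0,0,0],[0,0,0],195]
    - [[0,0,0],[0,0,0],175]
    - [[0,0,0],[0,0,0],156]
    - [[0,0,0],[0,0,0],156]
    - [[0,0,0],[0,0,-0.02],156]
    - [[0,0,0],[0,0,-0.035],156]

```text
clock: 53.1
tcp_pos: [0.4782, -0.3483, 0.0914]
orientation: [0.963, 0.271, -0.001, -0.002]
force: [0.9, -0.4, 0.1]
opening: 0.387
finger_force: 0.0
```

send_rows:
  motion:
    - [[0,0,0],[0,0,-0.04],156]
    - [[0,0,0],[0,0,-0.04],156]
    - [[0,0,0],[-0.02,-0.02,0],156]
    - [[0,0,0],[-0.04,-0.03,0],156]
    - [[0,0,0],[-0.04,-0.03,0],156]
    - [[0,0,0],[-0.04,-0.03,0],156]
    - [[0,0,0],[0,0,0],156]
    - [[0,0,0],[0,0,0],156]

```text
clock: 53.9
tcp_pos: [0.3023, -0.3286, 0.1732]
orientation: [0.963, 0.27, 0.0, 0.001]
force: [0.6, -0.6, -0.0]
opening: 0.388
finger_force: 0.0
```

```bash
python3 - <<'E'
from h import *
to(.3,-.3,.2,-58.6)
T=viewer.get_image("top")[:,:,::-1];S=viewer.get_image("scene")[:,:,::-1]
cv2.imwrite("pics/topf.png",T);cv2.imwrite("pics/scenef.png",S)
f=lambda I,x0,y0,x1,y1,w,h:cv2.resize(I[y0:y1,x0:x1],(w,h),interpolation=cv2.INTER_CUBIC)
cv2.imwrite("pics/fin.png",np.vstack([np.hstack([f(T,95,165,255,285,400,300),f(S,65,130,225,250,400,300)]),np.hstack([f(T,235,150,395,270,400,300),f(S,225,170,425,320,400,300)])]))
E
python3 ptr.py f
```

```text
t 53.9 tcp [ 0.3023 -0.3286  0.1732] yaw -58.68 tilt [ 0.0008 -0.0008 -1.    ] F [ 0.5589 -0.6404 -0.0491] open 36.0 ff 0.0
 turn z -0.08 shift [np.float64(0.013), np.float64(-0.0256), np.float64(-0.0268)] q [-0.9315  0.2222  1.9558  0.0001  0.9625  0.0926]
top p0 [160.4318 274.6818] 44.0 mark [177.5446 270.0011] 931.0 p1 [nan nan] 0.0 D 0.06614427000742551 moved nan left nan
scene p0 [110.0969 226.4184] 196.0 mark [130.6263 229.6337] 677.0 p1 [nan nan] 0.0 D 0.06657901238297 moved nan left nanptr.py:10: RuntimeWarning: invalid value encountered in divide
  x0,y0,x1,y1=b;d=np.clip(D[y0:y1,x0:x1]-t,0,None);Y,X=np.mgrid[y0:y1,x0:x1];return np.array([(X*d).sum(),(Y*d).sum()])/d.sum(),d.sum()
```

View pics/fin.png

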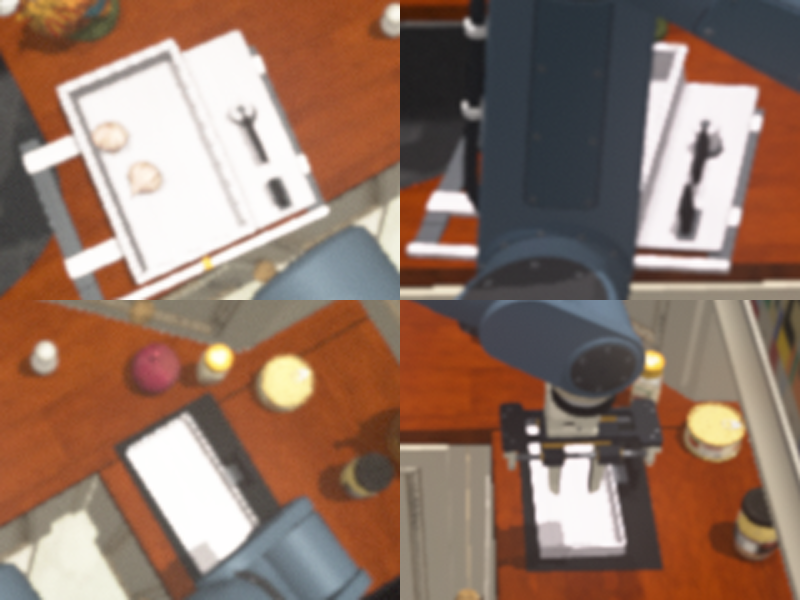

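The final view shows both bulbs in the pan at (110,137) and (145,178), and the lever clamped. The scoop is empty on its mat and the other things are in place. One last numeric check of the pointer.

```bash
sed -i 's/t=25/t=6/' ptr.py; sed -i 's/("scene",(106.*))):/)/;s/for n,pb,mb in(.*/for n,pb,mb in(("top",(157,271,165,279),(174,264,181,270)),):/' ptr.py; python3 ptr.py 3; python3 ptr.py f
python3 - <<'E'
import cv2
I0=cv2.imread("pics/top0.png").astype(int);F=cv2.imread("pics/topf.png").astype(int);G=cv2.imread("pics/top3.png").astype(int)
d=lambda I:(I[:,:,1]-I[:,:,0])[264:271,172:184]
print(d(G)-d(I0));print(d(F)-d(I0))
E
```

```text
top p0 [160.3491 274.8899] 318.0 mark [177.2185 268.233 ] 691.0 p1 [177.0098 267.0882] 102.0 D 0.06824651512639836 moved 0.06923587130295462 left -0.00098935617655626
top p0 [160.3491 274.8899] 318.0 mark [177.2185 268.233 ] 691.0 p1 [176.9296 267.4225] 71.0 D 0.06824651512639836 moved 0.06845572990736083 left -0.00020921478096246675
[[-1  0  1  0  0  0  0  0 -1 -3 -2 -4]
 [ 1  1  1  1  3  3 -1 -2 -3 -3 -1 -3]
 [-1  1 -1  1 11 15 10 -2  0 -3  0  1]
 [ 0 -1 -4  2 20 32 23  6  0  0 -1  0]
 [-2  0  0  2 13 20 12  4  1  0  0  0]
 [-1  1  0 -1  1  3  0  2  0  0  1  0]
 [ 0  0  2 -1  1  0 -1 -2  0  0  1  2]]
[[-1 -1  0 -1  0 -1 -1 -1 -2 -2 -1 -4]
 [ 1  0  0 -1  2  2 -4 -4 -2 -1  0  1]
 [-1  0 -1  0  4  8  4 -1 -1  0  0  0]
 [-1 -1 -6  5 15 24 16  3  1  0  0 -2]
 [-3  0 -1  2 18 20 12  5  1 -1  0 -1]
 [-1  1  0  2  5  0 -4 -5 -2 -1 -1 -1]
 [ 0  1  1 -5 -5 -3  1 -6 -3 -1  0  1]]
```

```bash
python3 -c "
from plant import ticket
print(ticket.job_done())"
```

```text
the job is handed in; nothing more can be done
None
```

The job is handed in at about 54 s of the 210 s allowed; the hand-in gave no verdict. The pan is at its mark to about 1 mm by the images and clamped again, both garlic bulbs present are in it, and the empty scoop is flat on its mat.

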